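# Load three label dispensers, one roll from the middle of the pile

### The job

Load the label dispensers for the next run: put the blue, the red and the black label roll flat on the dispenser whose hub has the same colour as the roll's core, seated right down on its platter. The blue roll is in the middle of the spare pile, so lift the small cream roll off and, once the blue one is out, set it back squarely on the big white roll, which stays where it is. Do not knock or shift the date stamp and the check weight.

Things in the scene. Friction and masses are not known exactly. Their poses are not given: they have to be found in the camera images.
- roll_blue: Label roll lying flat like a ring: blue plastic core (hole diameter 38 mm), white windings, blue labels round the outside; outer diameter 64 mm, height 36 mm. At the start it is the middle roll of the spare pile: on the big white roll, under the small cream roll, which covers its core; its blue labels and blue outer edge show. Its origin is the centre of its underside, z up.
- roll_red: Label roll lying flat like a ring: red plastic core (hole diameter 30 mm), white windings, red labels round the outside; outer diameter 60 mm, height 34 mm. At the start it stands alone on the bench, with room for fingers on its left and right (world y). Its origin is the centre of its underside, z up.
- roll_black: Label roll lying flat like a ring: black plastic core (hole diameter 24 mm), white windings, black labels round the outside; outer diameter 56 mm, height 30 mm. At the start it stands alone on the bench, with room for fingers on its left and right (world y). Its origin is the centre of its underside, z up.
- roll_small_cream: Small cream label roll with green-printed labels and a card core, outer diameter 54 mm, height 33 mm; top of the spare pile at the start. Its origin is the centre of its underside, z up.
- roll_big_white: Big white label roll with yellow-printed labels and a card core, outer diameter 68 mm, height 41 mm; bottom of the spare pile, which has room for fingers on its left and right (world y). It carries the others and stays where it stands; it acts as a solid disc with a flat top. Its origin is the centre of its underside, z up.
- dispenser_blue: Bench label dispenser, fixed (mm): grey base disc 90 dia, darker platter on it (top 12 above bench) where the roll sits; central upright blue hub, dia 30, straight to 36 above bench, then a cone to its tip (dia 12) at 52. A tail runs 91 along its own -x; guide roller and peel plate on it, 44 high, stand 60 to 86 from the hub. Origin: hub axis at bench height, z up. Sides (y) clear for fingers.
- dispenser_red: Bench label dispenser, fixed (mm): grey base disc 90 dia, darker platter on it (top 12 above bench) where the roll sits; central upright red hub, dia 22, straight to 36 above bench, then a cone to its tip (dia 10) at 52. A tail runs 91 along its own -x; guide roller and peel plate on it, 44 high, stand 60 to 86 from the hub. Origin: hub axis at bench height, z up. Sides (y) clear for fingers.
- dispenser_black: Bench label dispenser, fixed (mm): grey base disc 90 dia, darker platter on it (top 12 above bench) where the roll sits; central upright black hub, dia 16, straight to 36 above bench, then a cone to its tip (dia 8) at 52. A tail runs 91 along its own -x; guide roller and peel plate on it, 44 high, stand 60 to 86 from the hub. Origin: hub axis at bench height, z up. Sides (y) clear for fingers.
- date_stamp: Bystander: date stamp with a wooden handle, 27 x 44 x 84 mm high, standing loose on the bench beside the blue ink pad. Its origin is the centre of its underside, z up.
- check_weight: Bystander: brass-coloured check weight with a neck, diameter 33 mm, height 57 mm, standing loose behind the scale's corner. Its origin is the centre of its underside, z up.

How it is judged:
By the outcome, as a careful person would: the job done as asked, in the order asked, and still so for the second after the job is handed in, with the robot touching nothing.
It also fails if it takes over 125 s, if anything falls off the work surface, if the arm or the gripper's body presses on something with over 40 N, if the wrist force passes 120 N, or if a joint passes its speed limit or range.

### The arm

A 6-joint arm with a two-finger parallel gripper is mounted at the origin on a cart in front of the work surface, level with it; the furniture and walls round the work are solid. World frame = base frame: x ahead of the robot, y to its left, z up, the work surface at z = 0. Lengths are in m, angles in degrees, forces in N, time in s.
With the tool pointing down it reaches from about 0.35 to 0.875 m from the base axis. Payload 4.2 kg.
Tool frame: the origin (TCP) lies midway between the tips of the shut fingers; the grasp point (between the pads) lies 19 mm behind it (r.pinch_z is the distance from the TCP to the grasp point, in m); z points along the fingers, y is the line along which they close (so a half turn about z gives the same grasp; the last joint's range is limited). The gripper opens to 87 mm and grips with 3 to 60 N. Pads are 19 mm wide; open, the fingers measure 117 mm over their backs; the gripper's body (75 mm by 190 mm) begins 51 mm behind the grasp point.
Start: joints at [-53.079, 22.042, 0.453, 0, -68.411, -14.817], TCP at [0.235, -0.579, 0.223] pointing down, gripper open.
Joint ranges: [-179.83, 179.83], [-69.29, 118.12], [-61.27, 80.66], [-181.25, 117.63], [-171.15, -9.14], [-177.46, 177.46]. Speed limits (degrees/s): [159.86, 159.86, 180, 180, 180, 180].

### API

Orientations are given as a 3x3 rotation matrix whose columns are the frame's x, y, z axes.
In Python, from station import r, imaging, models gives the robot as it stands. The module is installed in compiled form; this text tells all that it offers.
- The arm moves only by the tool apply_moves, never from a script. Its argument "moves" is a list of rows, each a list of 2 entries, a list of its own where there are three numbers: the shift along the tool's x, y, z in m, then the turn about the tool's z in degrees. A call has 1 to 5 rows; each row shifts and turns the commanded pose from where the row before left it, along the tool's axes as they then stand; what a row does not reach is not made up. A row lasts 1/12 s, in which the tool goes at most 41.7 mm and 7.16 degrees, less where a joint would pass 70% of its speed; a pose out of reach is approached as far as the arm can. A call is refused whole if a number of a shift passes 0.0417 or a number of a turn 7.16, either way. A call with a gripper value outside its range is refused whole. "hand" is the finger opening in m, from 0 to 0.087, set as the call begins (left out, the last holds). The fingers move at their own pace and stop on an object; the grip force is fixed at half the most. Time passes only in rows, so rows that do not move let the fingers close. It gives the time, the measured TCP pose, the force, the opening and the grip force at its end, in the units of the state.
- r.sense(): the state, without advancing time (a new reading comes with each control period).
- imaging.capture(name): name is "scene" or "top" or "wrist"; returns a dict with "frame" (420x560x3 uint8, blue, green, red), "intrinsics" (3x3 intrinsics, pixels), "eye" and "orientation" of the camera in the world. Camera axes: x right, y down, z forward; pixel columns grow to the right and rows downward; lengths in m; the calibration is good to about 2 mm. A picture is of the moment at which its call begins. There is no depth.
- r.finish_job(): hands the job in; it is judged then, once.
Trained networks look in a picture, given as the dict that the camera call returned (one of the last four; its "shot" number tells which), for a name from the list of things; names that differ only in an ending like _2 or _b are one class to them, and where a whole thing is asked for, a point or a joint stands for the part that bears it (a point fixed in the world has none). Each returns a list of dicts, best first, with "confidence" (0 to 1); they miss things now and then, are a little off and sometimes report something else, mostly with a low value. They report only what shows in the picture. A call takes as long as a camera call.
- models.cut_out(picture, target): "region" (420x560 bool, what is visible of it) and "extent" ([left, top, width, height] as shares, 0 to 1, of the picture: columns of its width, rows of its height, round what is visible of it).
- models.place_of(picture, target): "at" ([column, row] as shares, 0 to 1, of the picture: columns of its width, rows of its height: a listed point, or the origin of a listed thing).
The state is a dict: "time_s": time; "joints": joint angles; "joint_velocities": joint speeds; "effort": joint torques, N m; "tcp_pos": TCP position; "ee_rot": TCP orientation; "wrist_force": force on the tool from outside, world axes, zero at the start; "moment": the same for the moment, N m; "gripper_width": opening from 0.0 (shut) to 1.0 (fully open); "gripper_force": force on a finger pad.
Only numpy, scipy, OpenCV 4.12 (cv2) and the standard library are available. Lean on these libraries where they do the work, as an engineer would, in place of code of your own. Each camera call takes 0.05 s, during which the arm holds its last target. There are 200 camera calls.

## Working session

There is one attempt and no reset: what is moved stays moved. The work goes in short steps, Python scripts to look and compute and a tool call to move; the robot and the scene stay as the last step left them, time stands still between calls to the robot, and variables do not carry over. Pictures are saved under pics/ and viewed, at most 14 in all, crops included, and the job is handed in when it is done.

Besides the shell and the picture viewer there is one more tool, called after "Call:" by a JSON object that holds its "api" and its "payload", one argument or row to a line. apply_moves: Moves the arm, as the interface text tells. Its arguments: {"type":"object","properties":{"moves":{"type":"array"},"hand":{"type":"number"}},"required":["moves"]}

```bash
mkdir -p pics
cat > h.py <<'E'
import numpy as np, cv2
from station import r, imaging, models
N=["roll_blue","roll_red","roll_black","roll_small_cream","roll_big_white","dispenser_blue","dispenser_red","dispenser_black","date_stamp","check_weight"]
def ray(p,uv):
    d=np.linalg.inv(p["intrinsics"])@[uv[0],uv[1],1]
    d=np.array(p["orientation"])@d
    return np.array(p["eye"]),d/np.linalg.norm(d)
def atz(p,uv,z):
    o,d=ray(p,uv); return o+d*(z-o[2])/d[2]
def tri(rs):
    A=sum(np.eye(3)-np.outer(d,d) for o,d in rs); b=sum((np.eye(3)-np.outer(d,d))@o for o,d in rs)
    return np.linalg.solve(A,b)
def proj(p,X):
    c=np.array(p["orientation"]).T@(np.array(X)-p["eye"]); q=p["intrinsics"]@c; return q[:2]/q[2]
E
python3 - <<'E'
from h import *
S=imaging.capture("scene");T=imaging.capture("top");W=imaging.capture("wrist")
for n,p in zip("STW",(S,T,W)):
    cv2.imwrite(f"pics/{n}0.png",p["frame"]); print(n,np.round(p["eye"],3).tolist(),np.round(p["orientation"],2).tolist(),np.round(p["intrinsics"],0).tolist())
for n in N:
    rs=[]
    for k,p in (("S",S),("T",T)):
        m=models.place_of(p,n)
        if m:
            uv=np.array(m[0]["at"])*[560,420]; rs.append(ray(p,uv)); print(n,k,len(m),round(m[0]["confidence"],2),uv.round(1),atz(p,uv,0).round(3))
    if len(rs)>1: print("   tri",tri(rs).round(3))
print(r.sense())
E
```

```text
S [-0.046, 0.962, 0.617] [[-0.84, -0.21, 0.5], [-0.54, 0.37, -0.76], [-0.02, -0.91, -0.42]] [[497.0, 0.0, 283.0], [0.0, 497.0, 208.0], [0.0, 0.0, 1.0]]
T [0.445, -0.011, 1.415] [[0.01, -0.99, 0.11], [-1.0, -0.01, -0.0], [0.01, -0.11, -0.99]] [[469.0, 0.0, 274.0], [0.0, 469.0, 213.0], [0.0, 0.0, 1.0]]
W [0.159, -0.61, 0.383] [[-0.38, 0.88, 0.28], [0.93, 0.36, 0.11], [0.0, 0.3, -0.95]] [[366.0, 0.0, 280.0], [0.0, 366.0, 208.0], [0.0, 0.0, 1.0]]
roll_blue S 1 0.48 [348.8 177.4] [ 0.623 -0.452  0.   ]
roll_blue T 3 0.75 [378.1 174.7] [ 0.727 -0.334  0.   ]
   tri [ 0.653 -0.352  0.038]
roll_red S 2 0.56 [391.7 195. ] [ 0.445 -0.386  0.   ]
roll_red T 2 0.75 [388.2 269.1] [ 0.439 -0.361  0.   ]
   tri [ 0.437 -0.358  0.012]
roll_black S 1 0.97 [278.8 287.5] [0.467 0.211 0.   ]
roll_black T 1 0.54 [192.8 255.4] [0.474 0.226 0.   ]
   tri [0.468 0.222 0.007]
roll_small_cream S 1 0.48 [350.7 166.6] [ 0.663 -0.549  0.   ]
roll_small_cream T 2 0.78 [393.7 221.9] [ 0.582 -0.379  0.   ]
   tri [ 0.574 -0.359  0.077]
roll_big_white S 1 0.63 [348.1 189.1] [ 0.581 -0.361  0.   ]
roll_big_white T 1 
[... 826 characters left out ...]
856e+01, -1.48158191e+01]), 'joint_velocities': array([ 0.05091928,  0.10276429, -0.01841091,  0.0255321 , -0.09304716,
       -0.05984512]), 'effort': array([-3.97962708e-05, -3.90476382e+01,  1.87621272e+01,  4.22420114e+00,
        1.54989038e-02, -2.39239182e-05]), 'tcp_pos': array([ 0.23519427, -0.57904025,  0.22255078]), 'ee_rot': array([[-9.26492642e-01, -3.76312880e-01, -8.06728118e-06],
       [-3.76312880e-01,  9.26492642e-01, -2.23674281e-05],
       [ 1.58914279e-05, -1.76874357e-05, -1.00000000e+00]]), 'wrist_force': array([ 0.5925761 , -0.04734406, -0.63939359]), 'moment': array([-0.00552868, -0.01564814, -0.02673513]), 'gripper_force': 0.0, 'gripper_width': 0.9995028092108794}
```

View pics/S0.png

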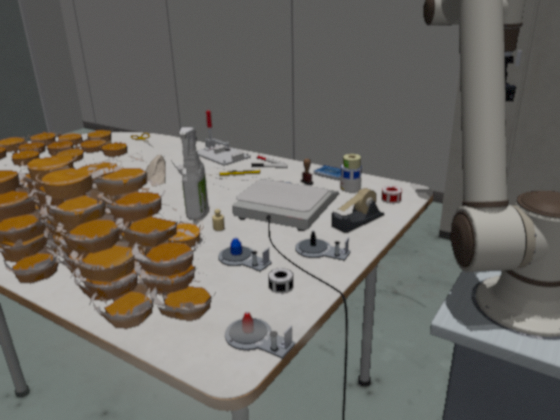

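View pics/T0.png

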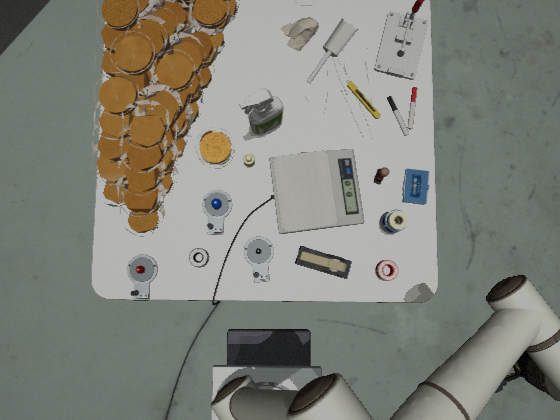

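The scene and top views agree. In the top picture the spare pile is at (395,220), the red roll at (387,270) and the black roll at (199,257). The dispensers are blue (217,204), black (259,250) and red (141,270), the stamp is at (381,175) and the weight at (249,160). A free patch right of the pile, around (418,255), can hold the cream roll for a while. I'll square the tool and hover by the pile for close views.

Call:
{"api": "apply_moves", "payload": {
  "moves": [
    [[0,0,-0.01],7],
    [[0,0,-0.01],7],
    [[0,0,-0.01],7],
    [[0,0,-0.01],1.1]
  ],
  "hand": 0.087
}}

```text
time_s: 1.48
tcp_pos: [0.2352, -0.579, 0.263]
ee_rot: [[-1.0, 0.003, -0.0], [0.003, 1.0, 0.0], [0.0, 0.0, -1.0]]
wrist_force: [0.2, 0.3, 0.4]
gripper_width: 0.997
gripper_force: 0.0
```

Call:
{"api": "apply_moves", "payload": {
  "moves": [
    [[-0.03,0.025,0],0],
    [[-0.03,0.025,0],0],
    [[-0.03,0.025,0],0],
    [[-0.03,0.025,0],0],
    [[-0.03,0.025,0],0]
  ]
}}

```text
time_s: 1.9
tcp_pos: [0.3863, -0.4528, 0.263]
ee_rot: [[-1.0, -0.002, 0.0], [-0.002, 1.0, -0.0], [-0.0, -0.0, -1.0]]
wrist_force: [0.3, -0.7, 0.8]
gripper_width: 0.999
gripper_force: 0.0
```

Call:
{"api": "apply_moves", "payload": {
  "moves": [
    [[-0.03,0.025,0],0],
    [[-0.03,0.025,0],0],
    [[-0.03,0.025,0],0],
    [[0,0.02,0],0],
    [[0,0,0],0]
  ]
}}

```text
time_s: 2.32
tcp_pos: [0.4767, -0.3557, 0.2626]
ee_rot: [[-1.0, -0.007, -0.0], [-0.007, 1.0, 0.001], [0.0, 0.001, -1.0]]
wrist_force: [-1.2, 0.1, 0.4]
gripper_width: 0.999
gripper_force: 0.0
```

```bash
cat >> h.py <<'E'
import pickle
def look(tag,names,cam="wrist"):
    p=imaging.capture(cam); cv2.imwrite(f"pics/{tag}.png",p["frame"]); o={}
    for n in names:
        m=models.place_of(p,n); c=models.cut_out(p,n)
        a=[(np.array(q["at"])*[560,420],q["confidence"]) for q in m]
        b=c[0] if c else None
        o[n]=(a,b)
        s=[f"{x[0].round(1)} c{x[1]:.2f} z0={atz(p,x[0],0)[:2].round(4)}" for x in a[:2]]
        e=(np.array(b["extent"])*[560,420,560,420]).round(0) if b else None
        print(tag,n,s,e,round(b["confidence"],2) if b else "")
    pickle.dump((p,o),open(f"pics/{tag}.pkl","wb")); print("tcp",r.sense()["tcp_pos"].round(4)); return p,o
E
python3 -c "
from h import *
look('w1',N[:2]+N[3:5]+['date_stamp'])"
```

```text
w1 roll_blue ['[270.4 260.5] c0.76 z0=[ 0.5974 -0.367 ]'] [240. 234.  59.  51.] 0.56
w1 roll_red ['[286.7 133. ] c0.87 z0=[ 0.4377 -0.3483]'] [254. 105.  62.  59.] 0.76
w1 roll_small_cream [] [245. 251.  54.  52.] 0.94
w1 roll_big_white ['[270.  249.4] c0.64 z0=[ 0.5821 -0.3676]'] [240. 224.  56.  34.] 0.68
w1 date_stamp ['[290.9 340.8] c0.72 z0=[ 0.7178 -0.3391]'] [277. 336.  32.  33.] 0.58
tcp [ 0.4748 -0.3596  0.2625]
```

View pics/w1.png

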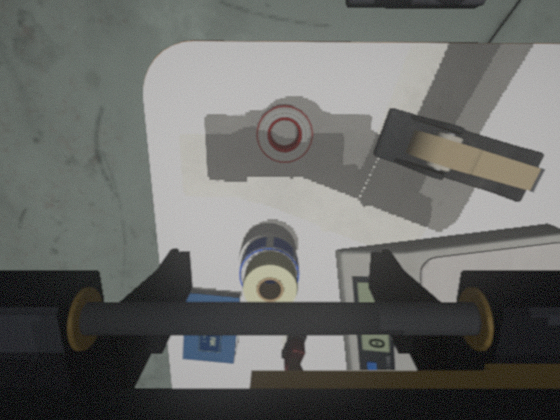

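The wrist view shows the pile with the cream top hole at (270,289), the red roll's hole at (285,134), and a free patch left of them around (190,210). I'll move back 80 mm for a second view.

Call:
{"api": "apply_moves", "payload": {
  "moves": [
    [[0.03,0,0],0],
    [[0.03,0,0],0],
    [[0.02,0,0],0],
    [[0,0,0],0],
    [[0,0,0],0]
  ]
}}

```text
time_s: 3.28
tcp_pos: [0.3945, -0.3594, 0.2632]
ee_rot: [[-1.0, 0.001, 0.001], [0.001, 1.0, -0.001], [-0.001, -0.001, -1.0]]
wrist_force: [0.1, -0.4, 0.1]
gripper_width: 1.0
gripper_force: 0.0
```

Run:
```python
from h import *
p2,o2=look('w2',N[:2]+N[3:5]+['date_stamp'])
p1,o1=pickle.load(open('pics/w1.pkl','rb'))
for n in o2:
    a,b=o1[n][0],o2[n][0]
    if a and b: print(n,"tri",tri([ray(p1,a[0][0]),ray(p2,b[0][0])]).round(4))
im=cv2.resize(p2["frame"][180:330,190:360],None,fx=3.5,fy=3.5,interpolation=cv2.INTER_CUBIC); cv2.imwrite("pics/w2c.png",im)
```

```text
w2 roll_blue [] [247. 297.  56.  55.] 0.61
w2 roll_red ['[289.9 201.8] c0.84 z0=[ 0.4381 -0.3479]'] [263. 177.  54.  60.] 0.81
w2 roll_small_cream ['[274.7 340.5] c0.86 z0=[ 0.6364 -0.3674]'] [251. 334.  50.  36.] 0.6
w2 roll_big_white ['[271.4 305.9] c0.58 z0=[ 0.5821 -0.3715]'] [249. 283.  50.  20.] 0.81
w2 date_stamp [] None 
tcp [ 0.3954 -0.359   0.2623]
roll_red tri [ 0.4375 -0.3481  0.0017]
roll_big_white tri [ 5.821e-01 -3.695e-01  1.000e-04]
```

View pics/w2c.png

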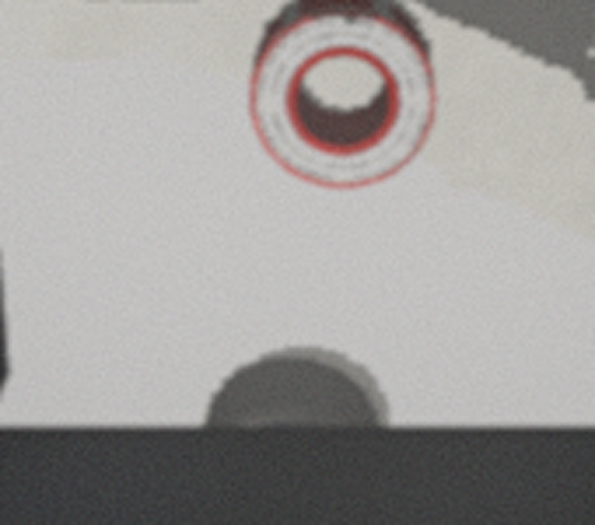

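The crop shows the red ring whole, and the pile hidden behind the gripper at the bottom. I'll compute the tops from w1, and fit the red ring in both views.

```bash
cat >> h.py <<'E'
def ringpts(p,c,z,rad,hsvtest,w=60):
    "top outer-edge/core colour pixels -> world at z -> robust circle centre of given radius"
    from scipy.optimize import least_squares
    f=cv2.GaussianBlur(p["frame"],(3,3),0); hsv=cv2.cvtColor(f,cv2.COLOR_BGR2HSV).astype(int)
    m=hsvtest(hsv); ys,xs=np.nonzero(m); k=np.hypot(xs-c[0],ys-c[1])<w
    P=np.array([atz(p,(x,y),z)[:2] for x,y in zip(xs[k],ys[k])])
    g=np.array(atz(p,c,z)[:2]); k=abs(np.hypot(*(P-g).T)-rad)<0.008; P=P[k]
    s=least_squares(lambda q:np.hypot(*(P-q).T)-rad,g,loss="soft_l1",f_scale=0.001)
    return s.x,len(P),np.abs(s.fun).mean()
E
python3 - <<'E'
from h import *
p1,o1=pickle.load(open('pics/w1.pkl','rb'));p2,o2=pickle.load(open('pics/w2.pkl','rb'))
red=lambda h:((h[...,0]<12)|(h[...,0]>168))&(h[...,1]>70)
for p,c in ((p1,(285,134)),(p2,(288,209))):
    for rad in (0.015,0.030): print(ringpts(p,c,0.034,rad,red))
print("red tri tops",tri([ray(p1,(285,134)),ray(p2,(288,209))]).round(4))
print("cream hole w1 z.11",atz(p1,(270,289),.11).round(4))
T=imaging.capture("top");S=imaging.capture("scene")
print("cream hole T z.11",atz(T,(396.5,220),.11).round(4))
a=cv2.resize(T["frame"][200:240,375:415],(400,400),interpolation=cv2.INTER_CUBIC)
b=cv2.resize(S["frame"][145:200,325:380],(400,400),interpolation=cv2.INTER_CUBIC)
cv2.imwrite("pics/c3.png",np.hstack([a,b]))
for X in ((.582,-.3695,.11),(.582,-.3695,.077),(.582,-.3695,.041)): print(proj(T,X).round(1),proj(S,X).round(1),proj(p1,X).round(1))
E
```

```text
(array([ 0.43520672, -0.35154308]), 324, np.float64(0.001286725200806054))
(array([ 0.43664944, -0.35160137]), 11, np.float64(0.00023146418266111954))
(array([ 0.43541437, -0.35146817]), 295, np.float64(0.0013341859152281726))
(array([ 0.434573  , -0.35136778]), 91, np.float64(0.0014142882074997067))
red tri tops [ 0.4348 -0.3509  0.039 ]
cream hole w1 z.11 [ 0.575  -0.3648  0.11  ]
cream hole T z.11 [ 0.5765 -0.3588  0.11  ]
[400.3 218.1] [350.3 155.2] [265.1 295.4]
[397.1 219.3] [349.9 165.3] [266.3 278.9]
[393.9 220.5] [349.5 176.1] [267.4 263.8]
```

View pics/c3.png

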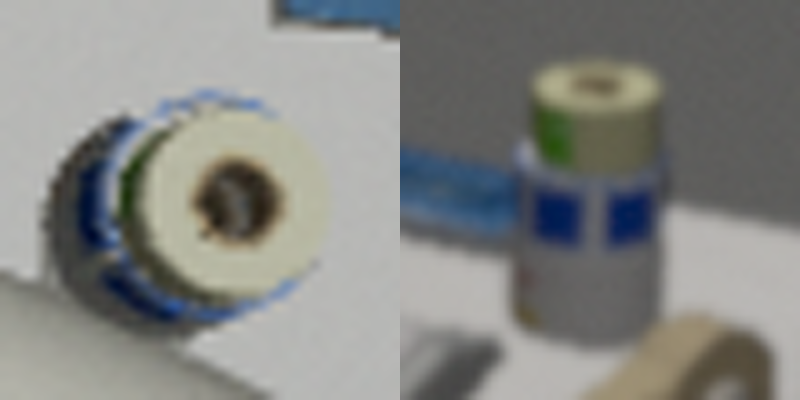

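Cream top: hole at crop (237,200) left and (597,83) right, which gives cream at about (0.576, -0.365). Blue shows around (0.579, -0.368) and red at (0.435, -0.351). Now I'll go over the cream roll and grip it.

Call:
{"api": "apply_moves", "payload": {
  "moves": [
    [[-0.03,0,0.01],0],
    [[-0.04,0,0.01],0],
    [[-0.04,-0.003,0.01],0],
    [[-0.04,-0.003,0.01],0],
    [[-0.031,0,0.01],0]
  ]
}}

```text
time_s: 4.35
tcp_pos: [0.5788, -0.3652, 0.2116]
ee_rot: [[-1.0, -0.0, 0.0], [-0.0, 1.0, -0.0], [-0.0, -0.0, -1.0]]
wrist_force: [0.2, -0.6, 0.5]
gripper_width: 1.0
gripper_force: 0.0
```

Call:
{"api": "apply_moves", "payload": {
  "moves": [
    [[0,0,0.03],0],
    [[0,0,0.03],0],
    [[0,0,0.02],0],
    [[0,0,0],0],
    [[0,0,0],0]
  ]
}}

```text
time_s: 4.77
tcp_pos: [0.5758, -0.365, 0.1316]
ee_rot: [[-1.0, -0.0, -0.003], [-0.0, 1.0, 0.0], [0.003, 0.0, -1.0]]
wrist_force: [0.5, 0.6, 0.6]
gripper_width: 1.004
gripper_force: 0.0
```

Run:
```python
from h import *
p=imaging.capture("wrist"); print(r.sense()["tcp_pos"].round(4)); cv2.imwrite("pics/w4.png",p["frame"])
```

```text
[ 0.5768 -0.3656  0.1336]
```

View pics/w4.png

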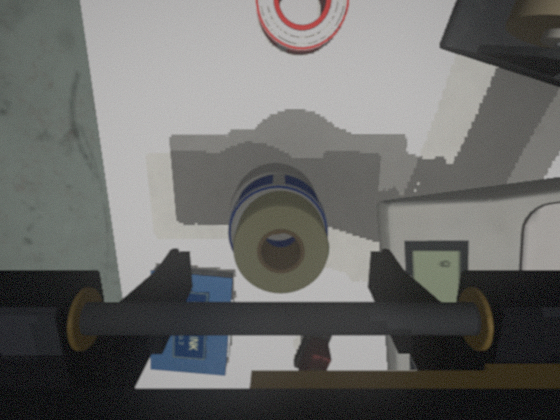

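The cream roll sits centred between the fingers, with its hole at (281,250) and the fingers at 190 and 370. I'll go down, grip and lift.

Call:
{"api": "apply_moves", "payload": {
  "moves": [
    [[0,0,0.02],0],
    [[0,0,0.02],0],
    [[0,0,0.011],0],
    [[0,0,0],0],
    [[0,0,0],0]
  ]
}}

```text
time_s: 5.23
tcp_pos: [0.5768, -0.3655, 0.0829]
ee_rot: [[-1.0, -0.0, 0.001], [-0.0, 1.0, -0.001], [-0.001, -0.001, -1.0]]
wrist_force: [0.2, -0.1, 1.3]
gripper_width: 1.002
gripper_force: 0.0
```

Call:
{"api": "apply_moves", "payload": {
  "moves": [
    [[0,0,0],0],
    [[0,0,0],0],
    [[0,0,0],0],
    [[0,0,0],0],
    [[0,0,0],0]
  ],
  "hand": 0.04
}}

```text
time_s: 5.65
tcp_pos: [0.5764, -0.3651, 0.0821]
ee_rot: [[-1.0, -0.0, 0.001], [-0.0, 1.0, -0.0], [-0.001, -0.0, -1.0]]
wrist_force: [-1.2, -0.4, -0.0]
gripper_width: 0.701
gripper_force: 0.0
```

Call:
{"api": "apply_moves", "payload": {
  "moves": [
    [[0,0,0],0],
    [[0,0,0],0],
    [[0,0,-0.01],0],
    [[0,0,-0.02],0],
    [[0,0,0],0]
  ]
}}

```text
time_s: 6.07
tcp_pos: [0.5783, -0.3663, 0.116]
ee_rot: [[-1.0, -0.001, 0.006], [-0.001, 1.0, -0.004], [-0.006, -0.004, -1.0]]
wrist_force: [1.2, -0.3, -0.1]
gripper_width: 0.599
gripper_force: 30.0
```

Call:
{"api": "apply_moves", "payload": {
  "moves": [
    [[0,0,-0.025],0],
    [[0,0,-0.025],0],
    [[0.02,-0.015,0],0],
    [[0.03,-0.025,0],0],
    [[0.026,-0.02,0],0]
  ]
}}

```text
time_s: 6.48
tcp_pos: [0.4996, -0.4253, 0.1621]
ee_rot: [[-1.0, -0.002, 0.001], [-0.002, 1.0, -0.0], [-0.001, -0.0, -1.0]]
wrist_force: [0.2, 0.1, -1.2]
gripper_width: 0.603
gripper_force: 30.0
```

Call:
{"api": "apply_moves", "payload": {
  "moves": [
    [[0.01,-0.01,0.02],0],
    [[0,0,0.03],0],
    [[0,0,0.03],0],
    [[0,0,0.03],0],
    [[0,0,0],0]
  ]
}}

```text
time_s: 6.9
tcp_pos: [0.4858, -0.4324, 0.0448]
ee_rot: [[-1.0, 0.002, -0.011], [0.002, 1.0, 0.008], [0.011, 0.008, -1.0]]
wrist_force: [-1.6, 1.4, -2.1]
gripper_width: 0.605
gripper_force: 30.0
```

Run:
```python
from h import *
p,o=look('w5',['roll_blue','roll_big_white','roll_red','roll_small_cream'])
```

```text
w5 roll_blue [] None 
w5 roll_big_white ['[371.5 367.4] c0.82 z0=[ 0.5818 -0.3701]'] [323. 336.  43.  36.] 0.94
w5 roll_red ['[423.2 151. ] c0.85 z0=[ 0.4346 -0.351 ]'] [371.  99. 143. 126.] 0.87
w5 roll_small_cream ['[279.2 264.5] c0.91 z0=[ 0.5045 -0.4328]', '[372.7 360.4] c0.23 z0=[ 0.5761 -0.3697]'] [219. 216. 125. 135.] 0.93
tcp [ 0.4909 -0.4353  0.0532]
```

View pics/w5.png

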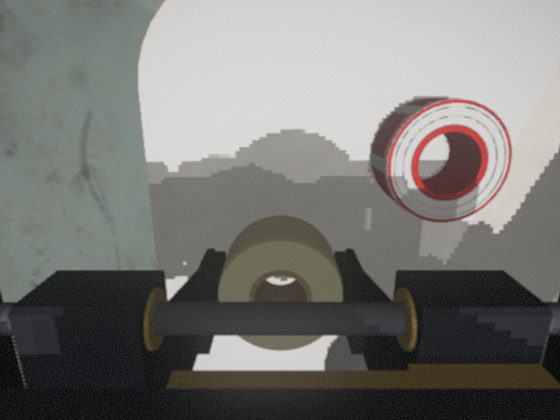

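The cream roll is held straight over free bench, with the red roll at (450,155) clear of it. Setting it down.

Call:
{"api": "apply_moves", "payload": {
  "moves": [
    [[0,0,0.015],0],
    [[0,0,0.015],0],
    [[0,0,0.01],0],
    [[0,0,0.004],0],
    [[0,0,0],0]
  ]
}}

```text
time_s: 7.77
tcp_pos: [0.4898, -0.4348, 0.0067]
ee_rot: [[-1.0, -0.0, -0.002], [-0.0, 1.0, 0.001], [0.002, 0.001, -1.0]]
wrist_force: [-0.1, 0.1, -1.0]
gripper_width: 0.604
gripper_force: 30.0
```

Call:
{"api": "apply_moves", "payload": {
  "moves": [
    [[0,0,0],0],
    [[0,0,0.001],0],
    [[0,0,0],0],
    [[0,0,0],0]
  ]
}}

```text
time_s: 8.1
tcp_pos: [0.4905, -0.4352, 0.0072]
ee_rot: [[-1.0, -0.0, 0.001], [-0.0, 1.0, -0.001], [-0.001, -0.001, -1.0]]
wrist_force: [0.0, -0.4, -1.2]
gripper_width: 0.601
gripper_force: 30.0
```

Call:
{"api": "apply_moves", "payload": {
  "moves": [
    [[0,0,0],0],
    [[0,0,0],0],
    [[0,0,0],0],
    [[0,0,0],0],
    [[0,0,0],0]
  ],
  "hand": 0.076
}}

```text
time_s: 8.52
tcp_pos: [0.4903, -0.4351, 0.0067]
ee_rot: [[-1.0, -0.0, 0.0], [-0.0, 1.0, -0.0], [-0.0, -0.0, -1.0]]
wrist_force: [0.2, 0.3, -0.5]
gripper_width: 0.85
gripper_force: 0.0
```

Call:
{"api": "apply_moves", "payload": {
  "moves": [
    [[0,0,-0.02],0],
    [[0,0,-0.03],0],
    [[0,0,-0.03],0],
    [[0,0,-0.03],0],
    [[0,0,-0.03],0]
  ]
}}

```text
time_s: 8.93
tcp_pos: [0.49, -0.4349, 0.148]
ee_rot: [[-1.0, -0.0, -0.0], [-0.0, 1.0, 0.0], [0.0, 0.0, -1.0]]
wrist_force: [0.8, -0.0, -0.2]
gripper_width: 0.873
gripper_force: 0.0
```

Call:
{"api": "apply_moves", "payload": {
  "moves": [
    [[0,0.02,-0.02],0],
    [[0,0.02,-0.01],0],
    [[0,0.02,0],0],
    [[0,0,0],0],
    [[0,0,0],0]
  ],
  "hand": 0.087
}}

```text
time_s: 9.35
tcp_pos: [0.4903, -0.3743, 0.1771]
ee_rot: [[-1.0, -0.002, 0.001], [-0.002, 1.0, -0.0], [-0.001, -0.0, -1.0]]
wrist_force: [-0.2, 0.3, 0.4]
gripper_width: 0.994
gripper_force: 0.0
```

Run:
```python
from h import *
p,o=look('w6',['roll_blue','roll_big_white','roll_red','roll_small_cream'])
T=imaging.capture("top")
cv2.imwrite("pics/c6.png",np.hstack([p["frame"],cv2.resize(T["frame"][190:290,365:445],(336,420))])[:, :800])
blue=lambda h:(h[...,0]>100)&(h[...,0]<130)&(h[...,1]>110)
c=proj(p,(.579,-.368,.077)); print(c)
for rad in (.019,.032): print(ringpts(p,c,.077,rad,blue),ringpts(T,proj(T,(.579,-.368,.077)),.077,rad,blue))
```

```text
w6 roll_blue ['[289.6 288. ] c0.87 z0=[ 0.6017 -0.3645]'] [252. 255.  77.  88.] 0.76
w6 roll_big_white ['[284.7 270.8] c0.65 z0=[ 0.5819 -0.3697]'] [246. 241.  71.  61.] 0.88
w6 roll_red ['[307.1 126.2] c0.65 z0=[ 0.4367 -0.3501]'] [271.  90.  78.  76.] 0.56
w6 roll_small_cream ['[218.8 184. ] c0.65 z0=[ 0.4906 -0.4328]'] [182. 156.  62.  66.] 0.9
tcp [ 0.49   -0.3754  0.1762]
[287.86977581 311.11117698]
(array([ 0.57631682, -0.36677268]), 171, np.float64(0.0007219659174090158)) (array([ 0.579, -0.368]), 0, np.float64(nan))
(array([ 0.57949997, -0.36758132]), 1, np.float64(1.1884232972714237e-08)) (array([ 0.579, -0.368]), 0, np.float64(nan))h.py:35: RuntimeWarning: Mean of empty slice.
  return s.x,len(P),np.abs(s.fun).mean()
  ret = ret.dtype.type(ret / rcount)
```

View pics/c6.png

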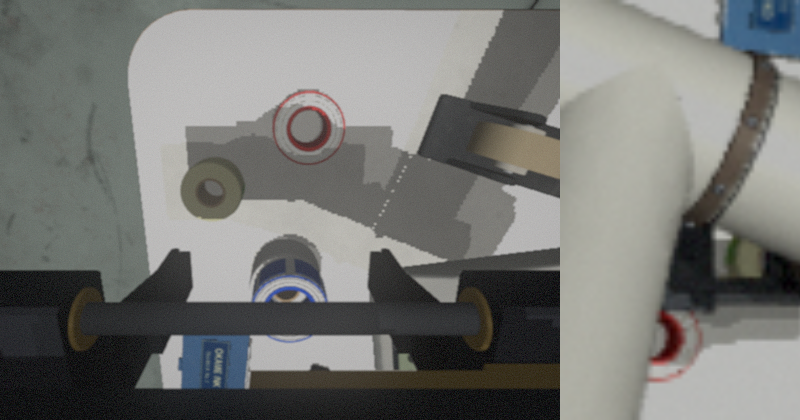

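The cream roll now stands upright at pixel (212,188), and the blue ring on the pile is partly hidden by the gripper bar at (290,300). I'll move over it so it shows in front of the bar.

Call:
{"api": "apply_moves", "payload": {
  "moves": [
    [[-0.03,0.004,0],0],
    [[-0.03,0.004,0.01],0],
    [[-0.028,0,0.02],0],
    [[0,0,0.02],0],
    [[0,0,0.02],0]
  ]
}}

```text
time_s: 10.27
tcp_pos: [0.5797, -0.3667, 0.105]
ee_rot: [[-1.0, -0.001, 0.0], [-0.001, 1.0, 0.0], [-0.0, 0.0, -1.0]]
wrist_force: [-0.8, 0.1, -0.5]
gripper_width: 1.001
gripper_force: 0.0
```

Call:
{"api": "apply_moves", "payload": {
  "moves": [
    [[0,0,0],0],
    [[0,0,0],0],
    [[0,0,0],0]
  ]
}}

```text
time_s: 10.52
tcp_pos: [0.5787, -0.3677, 0.1079]
ee_rot: [[-1.0, -0.0, 0.002], [-0.0, 1.0, -0.001], [-0.002, -0.001, -1.0]]
wrist_force: [-0.2, -0.7, 0.4]
gripper_width: 1.008
gripper_force: 0.0
```

Run:
```python
from h import *
p,o=look('w7',['roll_blue','roll_big_white'])
blue=lambda h:(h[...,0]>100)&(h[...,0]<130)&(h[...,1]>110)
for x in ((.578,-.367,.077),(.576,-.365,.077)):
  c=proj(p,x); print(c)
  for rad in (.019,.032): print(ringpts(p,c,.077,rad,blue,100))
```

```text
w7 roll_blue ['[281.5 221.4] c0.80 z0=[ 0.5922 -0.3668]'] [227. 174. 112. 117.] 0.56
w7 roll_big_white ['[276.6 206.4] c0.69 z0=[ 0.5799 -0.3707]'] [228. 164.  94.  87.] 0.66
tcp [ 0.5786 -0.3673  0.1081]
[281.60344573 243.36653142]
(array([ 0.57758548, -0.36665887]), 716, np.float64(0.0012845013873154698))
(array([ 0.57572728, -0.36649434]), 9, np.float64(0.00018861221826130568))
[285.138621   240.10422884]
(array([ 0.57758548, -0.36665887]), 716, np.float64(0.001284501467131141))
(array([ 0.57572728, -0.36649434]), 9, np.float64(0.00018861207376475977))
```

View pics/w7.png

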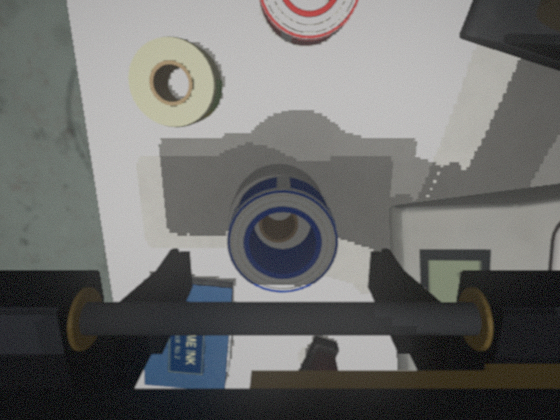

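The blue ring is open, with its core centre near (283,242), i.e. (0.577, -0.366). Going down, gripping and lifting.

Call:
{"api": "apply_moves", "payload": {
  "moves": [
    [[0.001,0,0.02],0],
    [[0,0.001,0.02],0],
    [[0,0,0.02],0],
    [[0,0,0],0],
    [[0,0,0],0]
  ]
}}

```text
time_s: 11.18
tcp_pos: [0.5767, -0.366, 0.0462]
ee_rot: [[-1.0, -0.0, -0.002], [-0.0, 1.0, 0.0], [0.002, 0.0, -1.0]]
wrist_force: [0.4, -0.0, 1.4]
gripper_width: 1.001
gripper_force: 0.0
```

Call:
{"api": "apply_moves", "payload": {
  "moves": [
    [[0,0,0],0],
    [[0,0,0],0],
    [[0,0,0],0],
    [[0,0,0],0],
    [[0,0,0],0]
  ],
  "hand": 0.05
}}

```text
time_s: 11.6
tcp_pos: [0.5776, -0.3662, 0.0476]
ee_rot: [[-1.0, -0.0, 0.001], [-0.0, 1.0, -0.001], [-0.001, -0.001, -1.0]]
wrist_force: [0.0, 1.2, 1.7]
gripper_width: 0.734
gripper_force: 30.0
```

Call:
{"api": "apply_moves", "payload": {
  "moves": [
    [[0,0,0],0],
    [[0,0,0],0],
    [[0,0,-0.01],0],
    [[0,0,-0.02],0],
    [[0,0,-0.03],0]
  ]
}}

```text
time_s: 12.02
tcp_pos: [0.5749, -0.3648, 0.1037]
ee_rot: [[-1.0, 0.001, -0.007], [0.001, 1.0, 0.004], [0.007, 0.004, -1.0]]
wrist_force: [1.2, 0.1, -1.7]
gripper_width: 0.736
gripper_force: 30.0
```

Call:
{"api": "apply_moves", "payload": {
  "moves": [
    [[0,0,-0.03],0],
    [[0,0,-0.03],0],
    [[0,0,-0.03],0],
    [[0,0,-0.02],0],
    [[0,0,0],0]
  ]
}}

```text
time_s: 12.43
tcp_pos: [0.5792, -0.3673, 0.223]
ee_rot: [[-1.0, -0.001, 0.009], [-0.001, 1.0, -0.005], [-0.009, -0.005, -1.0]]
wrist_force: [-0.3, -0.2, -0.1]
gripper_width: 0.737
gripper_force: 30.0
```

Call:
{"api": "apply_moves", "payload": {
  "moves": [
    [[-0.003,0.02,0],0],
    [[-0.005,0.04,0],0],
    [[-0.005,0.04,0],0],
    [[-0.005,0.04,0],0],
    [[-0.005,0.04,0],0]
  ]
}}

```text
time_s: 12.85
tcp_pos: [0.5992, -0.1843, 0.2153]
ee_rot: [[-1.0, 0.001, -0.002], [0.001, 1.0, 0.001], [0.002, 0.001, -1.0]]
wrist_force: [-0.1, -0.8, -1.6]
gripper_width: 0.735
gripper_force: 30.0
```

Call:
{"api": "apply_moves", "payload": {
  "moves": [
    [[0,0.04,0],0],
    [[0,0.04,0],0],
    [[0,0.04,0],0],
    [[0,0.04,0],0],
    [[0,0.026,0],0]
  ]
}}

```text
time_s: 13.27
tcp_pos: [0.5991, 0.0033, 0.2155]
ee_rot: [[-1.0, -0.002, -0.002], [-0.002, 1.0, 0.001], [0.002, 0.001, -1.0]]
wrist_force: [-1.1, -0.3, -1.2]
gripper_width: 0.736
gripper_force: 30.0
```

Call:
{"api": "apply_moves", "payload": {
  "moves": [
    [[0,0,0],0],
    [[0,0,0],0],
    [[0,0,0],0],
    [[0,0,0],0]
  ]
}}

```text
time_s: 13.6
tcp_pos: [0.5998, -0.001, 0.216]
ee_rot: [[-1.0, 0.001, -0.001], [0.001, 1.0, -0.0], [0.001, -0.0, -1.0]]
wrist_force: [-0.4, -0.5, -0.5]
gripper_width: 0.735
gripper_force: 30.0
```

Run:
```python
from h import *
look('w8',['dispenser_blue','dispenser_black','roll_black','check_weight'])
```

```text
w8 dispenser_blue ['[424.4 202.3] c0.80 z0=[0.6296 0.1539]'] [384. 115.  97. 131.] 0.85
w8 dispenser_black ['[311.5  63.3] c0.68 z0=[0.4899 0.0293]'] [264.   0.  98. 109.] 0.58
w8 roll_black ['[497.1  39.2] c0.57 z0=[0.469 0.204]'] [467.   0.  83.  70.] 0.96
w8 check_weight [] None 
tcp [ 6.002e-01 -3.000e-04  2.165e-01]
```

Call:
{"api": "apply_moves", "payload": {
  "moves": [
    [[0,0.02,0],0],
    [[0,0.03,0],0],
    [[0,0.02,0],0],
    [[0,0,0],0],
    [[0,0,0],0]
  ]
}}

```text
time_s: 14.47
tcp_pos: [0.6001, 0.0709, 0.2165]
ee_rot: [[-1.0, -0.002, -0.0], [-0.002, 1.0, -0.0], [0.0, -0.0, -1.0]]
wrist_force: [-0.0, -0.9, -2.4]
gripper_width: 0.736
gripper_force: 30.0
```

Run:
```python
from h import *
p2,o2=look('w9',['dispenser_blue','dispenser_black','roll_black','check_weight'])
p1,o1=pickle.load(open('pics/w8.pkl','rb'))
for n in o2:
    a,b=o1[n][0],o2[n][0]
    if a and b: print(n,"tri",tri([ray(p1,a[0][0]),ray(p2,b[0][0])]).round(4))
```

```text
w9 dispenser_blue ['[360.2 203.7] c0.63 z0=[0.6314 0.1571]'] [319. 115.  85. 129.] 0.85
w9 dispenser_black ['[234.   60.4] c0.88 z0=[0.4879 0.0262]', '[423.4  36.6] c0.27 z0=[0.4667 0.2057]'] [189.   1.  95. 110.] 0.91
w9 roll_black ['[420.   37.7] c0.81 z0=[0.4677 0.2026]'] [392.   1.  75.  70.] 0.55
w9 check_weight [] None 
tcp [0.6001 0.0695 0.2166]
dispenser_blue tri [ 0.6354  0.1607 -0.0163]
dispenser_black tri [0.4901 0.028  0.0155]
roll_black tri [0.4693 0.1999 0.0076]
```

View pics/w9.png

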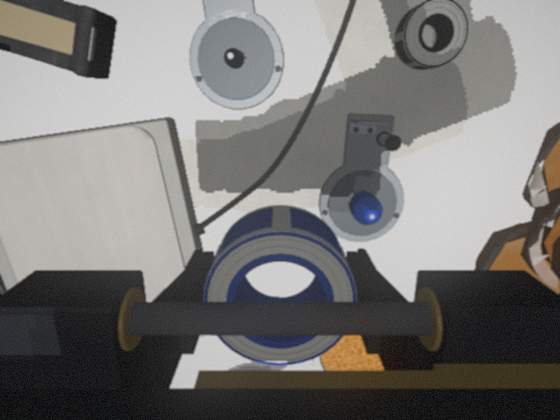

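The picture shows the blue dispenser disc centred near (361,202) with its hub at (370,207), the black dispenser at (236,60) and the black roll at (431,33). The blue roll hangs straight in the hand at (281,285). Now to refine the dispenser axis and the roll's place in the hand.

```bash
cat >> h.py <<'E'
def edge_circle(p,c,z,rad,span=0.006,skip=None):
    "radial max-gradient edge points round c (world xy) at height z -> circle centre of free radius"
    from scipy.optimize import least_squares
    g=cv2.GaussianBlur(cv2.cvtColor(p["frame"],cv2.COLOR_BGR2GRAY),(0,0),1).astype(np.float32)
    q=np.array(c,float); 
    for it in range(3):
        P=[];rs=np.linspace(rad-span,rad+span,49)
        for t in np.radians(np.arange(0,360,4)):
            if skip and skip(np.degrees(t)): continue
            uv=np.array([proj(p,(q[0]+s*np.cos(t),q[1]+s*np.sin(t),z)) for s in rs],np.float32)
            if (uv<2).any() or (uv[:,0]>557).any() or (uv[:,1]>417).any(): continue
            v=cv2.remap(g,uv[:,0].copy(),uv[:,1].copy(),cv2.INTER_LINEAR).ravel(); d=np.abs(np.gradient(v))
            i=d.argmax()
            if d[i]>1.0: P.append(q+rs[i]*np.array([np.cos(t),np.sin(t)]))
        P=np.array(P); s=least_squares(lambda k:np.hypot(*(P-k[:2]).T)-k[2],[*q,rad],loss="soft_l1",f_scale=0.0007); q=s.x[:2]
    return s.x.round(4),len(P),np.abs(s.fun).mean().round(5)
def blob(p,mask,c,w):
    ys,xs=np.nonzero(mask); k=np.hypot(xs-c[0],ys-c[1])<w; return np.array([xs[k].mean(),ys[k].mean()]),k.sum()
E
python3 - <<'E'
from h import *
p1,_=pickle.load(open('pics/w8.pkl','rb'));p2,_=pickle.load(open('pics/w9.pkl','rb'))
B=lambda p:(lambda h:(h[...,0]>100)&(h[...,0]<130)&(h[...,1]>130))(cv2.cvtColor(p["frame"],cv2.COLOR_BGR2HSV))
tail=lambda t:110<t<250
for p in (p1,p2):
    for z in (.0,.008): print("disc",z,edge_circle(p,(.632,.157),z,.045,skip=tail),edge_circle(p,(.49,.028),z,.045,skip=tail))
    print("blackroll",edge_circle(p,(.465,.208),.03,.028), edge_circle(p,(.465,.208),.03,.012,.004))
b1=blob(p1,B(p1),proj(p1,(.632,.157,.04)),25);b2=blob(p2,B(p2),proj(p2,(.632,.157,.04)),25)
print(b1,b2,"hub tri",tri([ray(p1,b1[0]),ray(p2,b2[0])]).round(4))
t=r.sense()["tcp_pos"]
for p,y in ((p1,-.0003),(p2,.0695)): print("inhand",edge_circle(p,(.60,y),.2466,.032,.004,skip=lambda t:t<50 or t>310)[0]-np.array([.6,y,0]))
E
```

```text
disc 0.0 (array([0.6292, 0.1584, 0.0462]), 55, np.float64(0.00034)) (array([0.487 , 0.0292, 0.0458]), 55, np.float64(0.00115))
disc 0.008 (array([0.6265, 0.155 , 0.0454]), 55, np.float64(0.00036)) (array([0.4877, 0.0286, 0.0448]), 55, np.float64(0.00095))
blackroll (array([0.4676, 0.2062, 0.0272]), 56, np.float64(0.00052)) (array([0.4675, 0.2058, 0.0148]), 90, np.float64(0.00074))
disc 0.0 (array([0.6295, 0.1578, 0.0459]), 55, np.float64(0.00115)) (array([0.4876, 0.0286, 0.046 ]), 55, np.float64(0.00024))
disc 0.008 (array([0.6272, 0.1557, 0.045 ]), 55, np.float64(0.00097)) (array([0.4883, 0.0295, 0.045 ]), 55, np.float64(0.0004))
blackroll (array([0.4646, 0.206 , 0.0286]), 63, np.float64(0.00145)) (array([0.4671, 0.2068, 0.0141]), 90, np.float64(0.00075))
(array([442.6379822 , 210.43620178]), np.int64(337)) (array([366.29682997, 212.8962536 ]), np.int64(347)) hub tri [0.6244 0.1521 0.0491]
inhand [-0.0002 -0.001   0.0303]
inhand [0.0003 0.0011 0.0303]
```

```bash
cat >> h.py <<'E'
def hubfit(views,masks,g,rh,rt):
    from scipy.optimize import minimize
    a=np.linspace(0,2*np.pi,48,endpoint=False)
    def sil(p,q):
        P=[proj(p,(q[0]+R*np.cos(t),q[1]+R*np.sin(t),z)) for z,R in ((.012,rh),(.036,rh),(.052,rt)) for t in a]
        h=cv2.convexHull(np.array(P,np.float32)); m=np.zeros((840*2,1120*2),np.uint8)
        cv2.fillConvexPoly(m,np.round((h+0.5)*4*16).astype(np.int32),255,shift=4)
        return cv2.resize(m,(560,420),interpolation=cv2.INTER_AREA)/255.
    def cost(q):
        c=0
        for p,m in zip(views,masks):
            s=sil(p,q); u=proj(p,(*g,.03)); w=np.zeros_like(s); cv2.circle(w,tuple(int(x) for x in u),32,1,-1)
            c+=(np.abs(s-m)*w).sum()/ (s*w).sum()
        return c
    o=minimize(cost,g,method="Nelder-Mead",options=dict(initial_simplex=np.array([g,(g[0]+.004,g[1]),(g[0],g[1]+.004)]),xatol=1e-4,fatol=1e-3))
    return o.x.round(4),round(o.fun/len(views),3)
E
python3 - <<'E'
from h import *
p1,_=pickle.load(open('pics/w8.pkl','rb'));p2,_=pickle.load(open('pics/w9.pkl','rb'))
H=lambda p:cv2.cvtColor(p["frame"],cv2.COLOR_BGR2HSV).astype(int)
B=lambda p:(lambda h:(h[...,0]>100)&(h[...,0]<130)&(h[...,1]>110))(H(p)).astype(float)
K=lambda p:(H(p)[...,2]<75).astype(float)
for vs in ([p1],[p2],[p1,p2]):
    print(hubfit(vs,[B(p) for p in vs],(.627,.155),.015,.006),hubfit(vs,[K(p) for p in vs],(.488,.029),.008,.004))
E
```

```text
(array([0.6289, 0.1559]), np.float64(0.458)) (array([0.4885, 0.0285]), np.float64(0.386))
(array([0.6287, 0.1562]), np.float64(0.434)) (array([0.4884, 0.0295]), np.float64(0.391))
(array([0.6292, 0.1561]), np.float64(0.446)) (array([0.4878, 0.029 ]), np.float64(0.391))
```

The hub is at (0.628, 0.156) by silhouette and disc fits, and the roll is centred in the hand. I'll move over the hub and go down in stages, watching the force.

Call:
{"api": "apply_moves", "payload": {
  "moves": [
    [[-0.01,0.03,0.01],0],
    [[-0.01,0.03,0.02],0],
    [[-0.008,0.026,0.03],0],
    [[0,0,0.03],0],
    [[0,0,0.03],0]
  ]
}}

```text
time_s: 15.33
tcp_pos: [0.6286, 0.1576, 0.0953]
ee_rot: [[-1.0, -0.002, 0.001], [-0.002, 1.0, 0.001], [-0.001, 0.001, -1.0]]
wrist_force: [0.6, 0.2, -1.9]
gripper_width: 0.732
gripper_force: 30.0
```

Call:
{"api": "apply_moves", "payload": {
  "moves": [
    [[0,0,0.03],0],
    [[0,0,0],0],
    [[0,0,0],0],
    [[0,0,0],0],
    [[0,0,0],0]
  ]
}}

```text
time_s: 15.75
tcp_pos: [0.63, 0.1565, 0.0694]
ee_rot: [[-1.0, -0.0, 0.005], [-0.0, 1.0, 0.002], [-0.005, 0.002, -1.0]]
wrist_force: [-0.8, -0.1, -1.0]
gripper_width: 0.734
gripper_force: 30.0
```

Call:
{"api": "apply_moves", "payload": {
  "moves": [
    [[0,0,0.005],0],
    [[0,0,0.005],0],
    [[0,0,0.005],0],
    [[0,0,0.005],0],
    [[0,0,0],0]
  ]
}}

```text
time_s: 16.17
tcp_pos: [0.6272, 0.1556, 0.0451]
ee_rot: [[-1.0, 0.0, -0.002], [0.0, 1.0, -0.001], [0.002, -0.001, -1.0]]
wrist_force: [0.7, -0.1, -1.5]
gripper_width: 0.738
gripper_force: 30.0
```

Call:
{"api": "apply_moves", "payload": {
  "moves": [
    [[0,0,0.005],0],
    [[0,0,0.005],0],
    [[0,0,0.005],0],
    [[0,0,0.005],0],
    [[0,0,0],0]
  ]
}}

```text
time_s: 16.58
tcp_pos: [0.6273, 0.1556, 0.025]
ee_rot: [[-1.0, 0.0, -0.002], [0.0, 1.0, -0.001], [0.002, -0.001, -1.0]]
wrist_force: [-0.6, -0.5, -1.6]
gripper_width: 0.732
gripper_force: 30.0
```

Call:
{"api": "apply_moves", "payload": {
  "moves": [
    [[0,0,0.004],0],
    [[0,0,0.002],0],
    [[0,0,0.002],0],
    [[0,0,0],0],
    [[0,0,0],0]
  ]
}}

```text
time_s: 17.0
tcp_pos: [0.6281, 0.156, 0.0196]
ee_rot: [[-1.0, -0.0, 0.0], [-0.0, 1.0, -0.0], [-0.0, -0.0, -1.0]]
wrist_force: [-2.5, -0.3, 5.9]
gripper_width: 0.729
gripper_force: 30.0
```

Contact of 5.9 N at the expected height means it is seated. Release and rise.

Call:
{"api": "apply_moves", "payload": {
  "moves": [
    [[0,0,0],0],
    [[0,0,0],0],
    [[0,0,0],0],
    [[0,0,0],0],
    [[0,0,0],0]
  ],
  "hand": 0.08
}}

```text
time_s: 17.42
tcp_pos: [0.6282, 0.156, 0.0182]
ee_rot: [[-1.0, -0.0, -0.0], [-0.0, 1.0, -0.0], [0.0, -0.0, -1.0]]
wrist_force: [-0.6, -0.2, -0.4]
gripper_width: 0.912
gripper_force: 0.0
```

Call:
{"api": "apply_moves", "payload": {
  "moves": [
    [[0,0,-0.01],0],
    [[0,0,-0.02],0],
    [[0,0,-0.03],0],
    [[0,0,-0.03],0],
    [[0,0,-0.03],0]
  ]
}}

```text
time_s: 17.83
tcp_pos: [0.6281, 0.1559, 0.1405]
ee_rot: [[-1.0, -0.0, 0.0], [-0.0, 1.0, -0.0], [-0.0, -0.0, -1.0]]
wrist_force: [0.6, 0.1, 0.8]
gripper_width: 0.922
gripper_force: 0.0
```

Call:
{"api": "apply_moves", "payload": {
  "moves": [
    [[0,0,-0.03],0],
    [[0,0,-0.03],0],
    [[0,0,-0.02],0],
    [[0,0,0],0],
    [[0,0,0],0]
  ],
  "hand": 0.087
}}

```text
time_s: 18.25
tcp_pos: [0.6286, 0.1563, 0.2209]
ee_rot: [[-1.0, -0.0, 0.004], [0.0, 1.0, 0.002], [-0.004, 0.002, -1.0]]
wrist_force: [0.1, 0.3, -0.8]
gripper_width: 1.0
gripper_force: 0.0
```

Run:
```python
from h import *
p,o=look('w10',['roll_blue','dispenser_blue','roll_black','dispenser_red'])
S=imaging.capture("scene"); s=S["frame"][225:285,205:290]
cv2.imwrite("pics/c10.png",np.hstack([p["frame"],cv2.resize(s,(240,170),interpolation=cv2.INTER_CUBIC)] if 0 else [p["frame"],cv2.copyMakeBorder(cv2.resize(s,(238,168),interpolation=cv2.INTER_CUBIC),0,252,0,0,0)]))
```

```text
w10 roll_blue ['[277.2 173.4] c0.95 z0=[0.6286 0.1535]'] [247. 144.  66.  75.] 0.85
w10 dispenser_blue ['[279.3 174.9] c0.90 z0=[0.6302 0.1558]'] [237.  82.  87. 127.] 0.77
w10 roll_black ['[331.8   5.1] c0.89 z0=[0.4689 0.2048]'] [301.   0.  68.  37.] 0.74
w10 dispenser_red [] [487.   0.  61.  15.] 0.61
tcp [0.628  0.1559 0.2178]
```

View pics/c10.png

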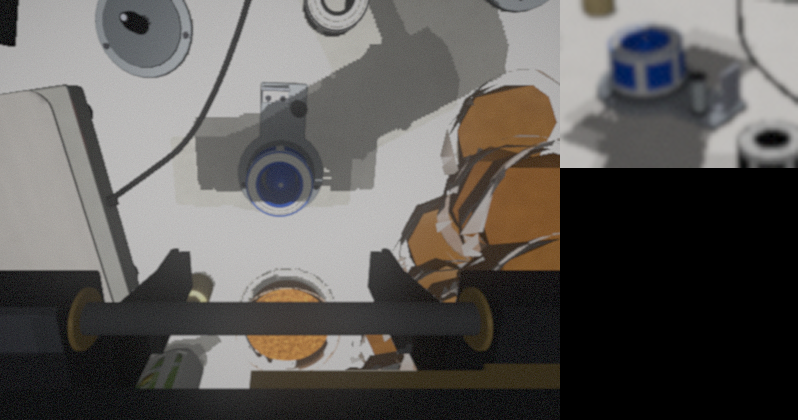

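The blue roll is seated flat on its hub at (280,182). Next, back to the cream roll and the white one.

Call:
{"api": "apply_moves", "payload": {
  "moves": [
    [[0.005,-0.02,0],0],
    [[0.01,-0.04,0],0],
    [[0.01,-0.04,0],0],
    [[0.01,-0.04,0],0],
    [[0.01,-0.04,0],0]
  ]
}}

```text
time_s: 19.17
tcp_pos: [0.5824, -0.0254, 0.2186]
ee_rot: [[-1.0, -0.001, 0.0], [-0.001, 1.0, -0.0], [-0.0, -0.0, -1.0]]
wrist_force: [0.5, -0.1, 0.1]
gripper_width: 1.002
gripper_force: 0.0
```

Call:
{"api": "apply_moves", "payload": {
  "moves": [
    [[0.01,-0.04,0],0],
    [[0.01,-0.04,0],0],
    [[0.01,-0.04,0],0],
    [[0.01,-0.04,0],0],
    [[0.01,-0.04,0],0]
  ]
}}

```text
time_s: 19.58
tcp_pos: [0.5324, -0.2258, 0.2188]
ee_rot: [[-1.0, -0.0, 0.0], [-0.0, 1.0, -0.0], [-0.0, -0.0, -1.0]]
wrist_force: [1.5, 0.1, -1.0]
gripper_width: 0.996
gripper_force: 0.0
```

Call:
{"api": "apply_moves", "payload": {
  "moves": [
    [[0.01,-0.04,0],0],
    [[0.01,-0.04,0],0],
    [[0.01,-0.04,0],0],
    [[0.01,-0.04,0],0],
    [[0.003,-0.01,0],0]
  ]
}}

```text
time_s: 20.0
tcp_pos: [0.4883, -0.3987, 0.218]
ee_rot: [[-1.0, 0.005, -0.001], [0.005, 1.0, -0.001], [0.001, -0.001, -1.0]]
wrist_force: [0.4, 0.2, -0.2]
gripper_width: 1.0
gripper_force: 0.0
```

Call:
{"api": "apply_moves", "payload": {
  "moves": [
    [[0,0,0],0],
    [[0,0,0],0],
    [[0,0,0],0],
    [[0,0,0],0]
  ]
}}

```text
time_s: 20.33
tcp_pos: [0.4908, -0.3926, 0.2187]
ee_rot: [[-1.0, -0.002, 0.0], [-0.002, 1.0, 0.0], [-0.0, 0.0, -1.0]]
wrist_force: [-0.5, -0.1, -0.2]
gripper_width: 0.999
gripper_force: 0.0
```

Run:
```python
from h import *
p,o=look('w11',['roll_big_white','roll_small_cream','roll_red'])
print("white",edge_circle(p,(.581,-.369),.041,.034,.005), edge_circle(p,(.578,-.366),.041,.034,.005))
print("cream",edge_circle(p,(.4905,-.434),.033,.027,.004),edge_circle(p,(.488,-.431),.033,.027,.004))
print("red",edge_circle(p,(.435,-.351),.034,.030,.003))
```

```text
w11 roll_big_white ['[300.6 251.6] c0.78 z0=[ 0.5795 -0.3694]'] [267. 227.  67.  71.] 0.86
w11 roll_small_cream ['[242.7 172.9] c0.88 z0=[ 0.4891 -0.4323]'] [213. 151.  53.  56.] 0.7
w11 roll_red ['[322.5 121. ] c0.70 z0=[ 0.4355 -0.3499]'] [293.  88.  68.  71.] 0.96
tcp [ 0.4904 -0.3936  0.2187]
white (array([ 0.583 , -0.3688,  0.0366]), 55, np.float64(0.00082)) (array([ 0.583 , -0.3688,  0.0366]), 55, np.float64(0.0008))
cream (array([ 0.4868, -0.4344,  0.0275]), 64, np.float64(0.00112)) (array([ 0.4868, -0.4343,  0.0274]), 64, np.float64(0.00114))
red (array([ 0.4338, -0.3516,  0.0289]), 90, np.float64(0.00074))
```

View pics/w11.png

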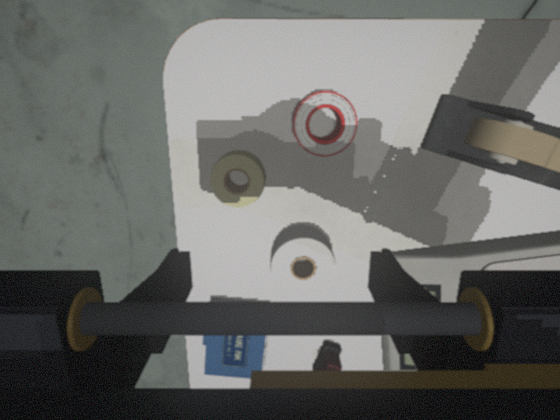

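The white roll's core shows at (303,268), the cream hole at (237,178), the red hole at (325,123). I'll fit the core holes.

Run:
```python
from h import *
p,o=pickle.load(open('pics/w11.pkl','rb'))
print(atz(p,(303.5,268),.041).round(4),atz(p,(237.5,178),.033).round(4),atz(p,(325,123),.034).round(4))
h=cv2.cvtColor(p["frame"],cv2.COLOR_BGR2HSV).astype(int); g=cv2.cvtColor(p["frame"],cv2.COLOR_BGR2GRAY)
m=((h[...,1]>45)&(h[...,0]<30))
b=m[250:286,285:322]; ys,xs=np.nonzero(b); print("core px",len(xs),xs.min()+285,xs.max()+285,ys.min()+250,ys.max()+250)
c=((xs.min()+xs.max())/2+285,(ys.min()+ys.max())/2+250); print(c,atz(p,c,.041).round(4))
b=o["roll_big_white"][1]["region"]; ys,xs=np.nonzero(b); print("white cols",xs.min(),xs.max(),"rows",ys.min(),ys.max(),"proj",proj(p,(.578,-.368,.041)).round(1),proj(p,(.578,-.402,.041)).round(1),proj(p,(.578,-.334,.041)).round(1),proj(p,(.544,-.368,.041)).round(1),proj(p,(.612,-.368,.041)).round(1))
```

```text
[ 0.5794 -0.3686  0.041 ] [ 0.4872 -0.4341  0.033 ] [ 0.4349 -0.3514  0.034 ]
core px 164 291 315 257 279
(np.float64(303.0), np.float64(268.0)) [ 0.5794 -0.3692  0.041 ]
white cols 270 334 rows 225 295 proj [304.2 266.8] [270.9 266.7] [337.4 266.8] [304.9 235.8] [303.5 296.1]
```

Call:
{"api": "apply_moves", "payload": {
  "moves": [
    [[0.002,-0.02,0.02],0],
    [[0,-0.021,0.03],0],
    [[0,0,0.04],0],
    [[0,0,0.04],0],
    [[0,0,0.03],0]
  ]
}}

```text
time_s: 21.1
tcp_pos: [0.4868, -0.4344, 0.0552]
ee_rot: [[-1.0, 0.001, -0.003], [0.001, 1.0, 0.002], [0.003, 0.002, -1.0]]
wrist_force: [-0.1, 0.5, -0.7]
gripper_width: 0.997
gripper_force: 0.0
```

Call:
{"api": "apply_moves", "payload": {
  "moves": [
    [[0,0,0.02],0],
    [[0,0,0.02],0],
    [[0,0,0.012],0],
    [[0,0,0],0],
    [[0,0,0],0]
  ]
}}

```text
time_s: 21.52
tcp_pos: [0.4883, -0.4351, 0.0065]
ee_rot: [[-1.0, -0.001, -0.001], [-0.001, 1.0, -0.0], [0.001, -0.0, -1.0]]
wrist_force: [0.2, -0.1, 0.6]
gripper_width: 0.998
gripper_force: 0.0
```

Call:
{"api": "apply_moves", "payload": {
  "moves": [
    [[0,0,0],0],
    [[0,0,0],0],
    [[0,0,0],0],
    [[0,0,0],0],
    [[0,0,0],0]
  ],
  "hand": 0.04
}}

```text
time_s: 21.93
tcp_pos: [0.4885, -0.4352, 0.0074]
ee_rot: [[-1.0, -0.0, 0.001], [-0.0, 1.0, -0.001], [-0.001, -0.001, -1.0]]
wrist_force: [-0.5, 0.8, -0.3]
gripper_width: 0.706
gripper_force: 0.0
```

Call:
{"api": "apply_moves", "payload": {
  "moves": [
    [[0,0,0],0],
    [[0,0,0],0],
    [[0,0,0],0]
  ]
}}

```text
time_s: 22.18
tcp_pos: [0.4883, -0.4351, 0.0069]
ee_rot: [[-1.0, -0.0, 0.0], [-0.0, 1.0, -0.0], [-0.0, -0.0, -1.0]]
wrist_force: [0.2, 0.2, 1.3]
gripper_width: 0.601
gripper_force: 30.0
```

Call:
{"api": "apply_moves", "payload": {
  "moves": [
    [[0,0,-0.02],0],
    [[0,0,-0.03],0],
    [[0,0,-0.03],0],
    [[0,0,-0.03],0],
    [[0,0,0],0]
  ]
}}

```text
time_s: 22.6
tcp_pos: [0.4914, -0.4375, 0.1238]
ee_rot: [[-1.0, -0.002, 0.01], [-0.002, 1.0, -0.008], [-0.01, -0.008, -1.0]]
wrist_force: [0.5, -0.5, 1.1]
gripper_width: 0.603
gripper_force: 30.0
```

Call:
{"api": "apply_moves", "payload": {
  "moves": [
    [[-0.02,0.015,0],0],
    [[-0.03,0.02,0],0],
    [[-0.03,0.02,0],0],
    [[-0.0125,0.01,0.01],0],
    [[0,0,0.02],0]
  ]
}}

```text
time_s: 23.02
tcp_pos: [0.5855, -0.3684, 0.0883]
ee_rot: [[-1.0, -0.005, 0.007], [-0.005, 1.0, -0.003], [-0.007, -0.003, -1.0]]
wrist_force: [-0.6, -0.5, -0.5]
gripper_width: 0.603
gripper_force: 30.0
```

Call:
{"api": "apply_moves", "payload": {
  "moves": [
    [[0,0,0.02],0],
    [[0,0,0.006],0],
    [[0,0,0],0],
    [[0,0,0],0],
    [[0,0,0],0]
  ]
}}

```text
time_s: 23.43
tcp_pos: [0.5812, -0.3708, 0.0618]
ee_rot: [[-1.0, 0.0, 0.002], [0.0, 1.0, -0.001], [-0.002, -0.001, -1.0]]
wrist_force: [-0.1, 1.0, 0.2]
gripper_width: 0.604
gripper_force: 30.0
```

Call:
{"api": "apply_moves", "payload": {
  "moves": [
    [[0,0,0.005],0],
    [[0,0,0.003],0],
    [[0,0,0.002],0],
    [[0,0,0.002],0],
    [[0,0,0],0]
  ]
}}

```text
time_s: 23.85
tcp_pos: [0.5804, -0.3699, 0.0481]
ee_rot: [[-1.0, 0.0, -0.001], [0.0, 1.0, 0.0], [0.001, 0.0, -1.0]]
wrist_force: [0.2, 0.3, -1.0]
gripper_width: 0.601
gripper_force: 30.0
```

Call:
{"api": "apply_moves", "payload": {
  "moves": [
    [[0,0,0.001],0],
    [[0,0,0],0],
    [[0,0,0],0]
  ]
}}

```text
time_s: 24.1
tcp_pos: [0.5807, -0.37, 0.0476]
ee_rot: [[-1.0, -0.0, 0.0], [-0.0, 1.0, -0.0], [-0.0, -0.0, -1.0]]
wrist_force: [-0.0, 0.2, -0.4]
gripper_width: 0.602
gripper_force: 30.0
```

Call:
{"api": "apply_moves", "payload": {
  "moves": [
    [[0,0,0],0],
    [[0,0,0],0],
    [[0,0,0],0],
    [[0,0,0],0],
    [[0,0,0],0]
  ],
  "hand": 0.075
}}

```text
time_s: 24.52
tcp_pos: [0.5808, -0.37, 0.0477]
ee_rot: [[-1.0, -0.0, 0.0], [-0.0, 1.0, -0.0], [-0.0, -0.0, -1.0]]
wrist_force: [0.6, -0.4, -0.2]
gripper_width: 0.837
gripper_force: 0.0
```

Call:
{"api": "apply_moves", "payload": {
  "moves": [
    [[0,0,-0.01],0],
    [[0,0,-0.02],0],
    [[0,0,-0.03],0],
    [[0,0,-0.03],0],
    [[0,0,-0.03],0]
  ]
}}

```text
time_s: 24.93
tcp_pos: [0.5805, -0.37, 0.1697]
ee_rot: [[-1.0, -0.0, 0.0], [-0.0, 1.0, -0.0], [-0.0, -0.0, -1.0]]
wrist_force: [0.2, -0.4, -0.9]
gripper_width: 0.865
gripper_force: 0.0
```

Call:
{"api": "apply_moves", "payload": {
  "moves": [
    [[0.03,0,-0.02],0],
    [[0.03,0.01,-0.02],0],
    [[0.03,0.01,0],0],
    [[0,0,0],0],
    [[0,0,0],0]
  ],
  "hand": 0.087
}}

```text
time_s: 25.35
tcp_pos: [0.4896, -0.3499, 0.2095]
ee_rot: [[-1.0, 0.0, 0.002], [0.0, 1.0, -0.001], [-0.002, -0.001, -1.0]]
wrist_force: [1.2, -1.7, 0.0]
gripper_width: 0.996
gripper_force: 0.0
```

Run:
```python
from h import *
p,o=look('w12',['roll_big_white','roll_small_cream','roll_red'])
print("cream",[edge_circle(p,(.58,-.369),.074,.027,s) for s in (.003,.004)])
print("red",edge_circle(p,(.435,-.351),.034,.030,.003),edge_circle(p,(.435,-.351),.034,.015,.003))
cv2.imwrite("pics/c12.png",cv2.resize(p["frame"][60:320,180:420],None,fx=2,fy=2))
```

```text
w12 roll_big_white ['[262.7 256.9] c0.73 z0=[ 0.5811 -0.3695]'] [227. 227.  66.  61.] 0.61
w12 roll_small_cream ['[260.2 274. ] c0.91 z0=[ 0.6022 -0.3726]'] [229. 252.  60.  52.] 0.96
w12 roll_red ['[277.5 121.7] c0.60 z0=[ 0.4348 -0.3527]'] [245.  90.  69.  72.] 0.65
tcp [ 0.4913 -0.3501  0.2068]
cream [(array([ 0.5838, -0.3704,  0.0281]), 47, np.float64(0.00084)), (array([ 0.5827, -0.3703,  0.0271]), 50, np.float64(0.00088))]
red (array([ 0.4339, -0.3517,  0.0288]), 86, np.float64(0.00091)) (array([ 0.4317, -0.3508,  0.0149]), 90, np.float64(0.00085))
```

View pics/c12.png

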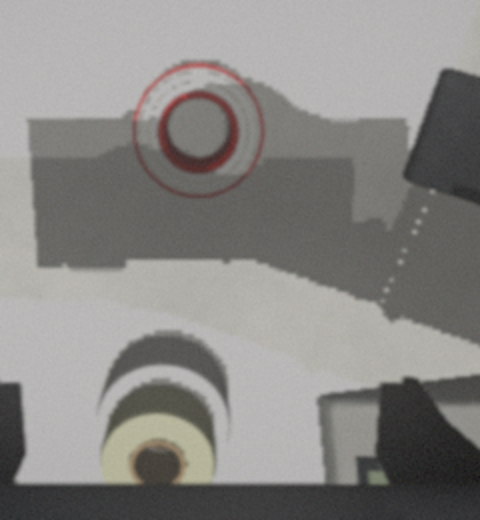

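The cream roll sits on the white one, its hole at crop (157,464) and the white rim from 98 to 230. I'll check the centring by projection.

Run:
```python
from h import *
p,o=pickle.load(open('pics/w12.pkl','rb'))
print("cream hole",atz(p,(180+157/2,60+464/2),.074).round(4),"cream edge y",[atz(p,(180+c/2,60+464/2),.074)[1].round(4) for c in (101,216)])
print("proj white rim",[ (proj(p,(.5795+.034*np.cos(t),-.369+.034*np.sin(t),.041))-[180,60]).round(1)*2 for t in np.radians([180,135,225,90,270])])
T=imaging.capture("top"); S=imaging.capture("scene")
for n in ("roll_big_white","roll_small_cream","date_stamp","check_weight"):
  for k,q in (("S",S),("T",T)):
    m=models.place_of(q,n)
    if m: print(n,k,round(m[0]["confidence"],2),atz(q,np.array(m[0]["at"])*[560,420],.041 if "cream" in n else 0).round(4))
```

```text
cream hole [ 0.5816 -0.3699  0.074 ] cream edge y [np.float64(-0.3956), np.float64(-0.3429)]
proj white rim [array([161.4, 363. ]), array([210.8, 381.8]), array([112.8, 381.8]), array([230.6, 426. ]), array([ 94.6, 426. ])]
roll_big_white S 0.61 [ 0.5802 -0.3648  0.    ]
roll_small_cream S 0.78 [ 0.5778 -0.3601  0.041 ]
roll_small_cream T 0.3 [ 0.4402 -0.3385  0.041 ]
date_stamp S 0.67 [ 0.7195 -0.3404  0.    ]
date_stamp T 0.74 [ 0.7214 -0.3392  0.    ]
check_weight S 0.47 [0.7743 0.0442 0.    ]
check_weight T 0.62 [0.7604 0.0713 0.    ]
```

Cream and white agree within about 2 mm. Now the red roll.

Call:
{"api": "apply_moves", "payload": {
  "moves": [
    [[0.026,-0.001,0.02],0],
    [[0.03,-0.001,0.03],0],
    [[0,0,0.04],0],
    [[0,0,0.04],0],
    [[0,0,0.02],0]
  ]
}}

```text
time_s: 26.62
tcp_pos: [0.4323, -0.3508, 0.0543]
ee_rot: [[-1.0, 0.002, -0.005], [0.002, 1.0, 0.003], [0.005, 0.003, -1.0]]
wrist_force: [-0.9, 0.1, -0.8]
gripper_width: 1.001
gripper_force: 0.0
```

Call:
{"api": "apply_moves", "payload": {
  "moves": [
    [[0,0,0.02],0],
    [[0,0,0.02],0],
    [[0,0,0.0115],0],
    [[0,0,0],0],
    [[0,0,0],0]
  ]
}}

```text
time_s: 27.03
tcp_pos: [0.4351, -0.3521, 0.0063]
ee_rot: [[-1.0, -0.0, -0.001], [-0.0, 1.0, 0.0], [0.001, 0.0, -1.0]]
wrist_force: [0.8, -0.3, -0.3]
gripper_width: 1.0
gripper_force: 0.0
```

Call:
{"api": "apply_moves", "payload": {
  "moves": [
    [[0,0,0],0],
    [[0,0,0],0],
    [[0,0,0],0],
    [[0,0,0],0],
    [[0,0,0],0]
  ],
  "hand": 0.045
}}

```text
time_s: 27.45
tcp_pos: [0.4355, -0.3521, 0.0072]
ee_rot: [[-1.0, -0.0, 0.001], [-0.0, 1.0, -0.0], [-0.001, -0.0, -1.0]]
wrist_force: [-0.8, 0.1, -0.5]
gripper_width: 0.704
gripper_force: 0.0
```

Call:
{"api": "apply_moves", "payload": {
  "moves": [
    [[0,0,0],0],
    [[0,0,0],0],
    [[0,0,-0.02],0],
    [[0,0,-0.03],0],
    [[0,0,-0.03],0]
  ]
}}

```text
time_s: 27.87
tcp_pos: [0.4342, -0.3515, 0.0863]
ee_rot: [[-1.0, 0.0, -0.003], [0.0, 1.0, 0.002], [0.003, 0.002, -1.0]]
wrist_force: [0.4, 0.0, 0.3]
gripper_width: 0.674
gripper_force: 29.8
```

Call:
{"api": "apply_moves", "payload": {
  "moves": [
    [[0,0,-0.04],0],
    [[0,0,-0.04],0],
    [[0,0,-0.04],0],
    [[0,0,0],0],
    [[0,0,0],0]
  ]
}}

```text
time_s: 28.28
tcp_pos: [0.4363, -0.3524, 0.2092]
ee_rot: [[-1.0, 0.0, 0.006], [0.0, 1.0, -0.002], [-0.006, -0.002, -1.0]]
wrist_force: [0.2, 0.1, -1.8]
gripper_width: 0.669
gripper_force: 29.8
```

Call:
{"api": "apply_moves", "payload": {
  "moves": [
    [[0,0.02,0],0],
    [[0,0.04,0],0],
    [[0,0.04,0],0],
    [[0,0.04,0],0],
    [[0,0.04,0],0]
  ]
}}

```text
time_s: 28.7
tcp_pos: [0.4335, -0.1703, 0.2044]
ee_rot: [[-1.0, 0.001, -0.004], [0.001, 1.0, 0.001], [0.004, 0.001, -1.0]]
wrist_force: [1.0, 0.1, -0.3]
gripper_width: 0.669
gripper_force: 29.8
```

Call:
{"api": "apply_moves", "payload": {
  "moves": [
    [[0,0.04,0],0],
    [[0,0.04,0],0],
    [[0,0.04,0],0],
    [[0,0.04,0],0],
    [[0,0.04,0],0]
  ]
}}

```text
time_s: 29.12
tcp_pos: [0.4334, 0.0295, 0.2049]
ee_rot: [[-1.0, 0.0, -0.003], [0.0, 1.0, -0.001], [0.003, -0.001, -1.0]]
wrist_force: [1.5, 0.1, -0.8]
gripper_width: 0.668
gripper_force: 29.8
```

Call:
{"api": "apply_moves", "payload": {
  "moves": [
    [[0,0.04,0],0],
    [[0,0.04,0],0],
    [[0,0.04,0],0],
    [[0,0.04,0],0],
    [[0,0.032,0],0]
  ]
}}

```text
time_s: 29.53
tcp_pos: [0.4338, 0.222, 0.2046]
ee_rot: [[-1.0, -0.001, -0.003], [-0.001, 1.0, -0.002], [0.003, -0.002, -1.0]]
wrist_force: [0.8, -0.7, -1.1]
gripper_width: 0.669
gripper_force: 29.8
```

Call:
{"api": "apply_moves", "payload": {
  "moves": [
    [[0,0.02,0],0],
    [[0,0,0],0],
    [[0,0,0],0],
    [[0,0,0],0],
    [[0,0,0],0]
  ]
}}

```text
time_s: 29.95
tcp_pos: [0.4347, 0.2387, 0.2057]
ee_rot: [[-1.0, 0.001, -0.002], [0.001, 1.0, -0.001], [0.002, -0.001, -1.0]]
wrist_force: [0.8, 0.6, -0.9]
gripper_width: 0.671
gripper_force: 29.8
```

Run:
```python
from h import *
look('w13',['dispenser_red','roll_black'])
```

```text
w13 dispenser_red ['[413.9 171.5] c0.70 z0=[0.4285 0.3746]'] [374.  76.  93. 142.] 0.87
w13 roll_black ['[248.6 210.4] c0.74 z0=[0.47  0.205]', '[414.7 171.1] c0.23 z0=[0.4281 0.3753]'] [216. 185.  59.  49.] 0.79
tcp [0.4353 0.2393 0.2068]
```

Call:
{"api": "apply_moves", "payload": {
  "moves": [
    [[0,0.02,0],0],
    [[0,0.02,0],0],
    [[0,0,0],0],
    [[0,0,0],0],
    [[0,0,0],0]
  ]
}}

```text
time_s: 30.62
tcp_pos: [0.435, 0.2795, 0.2065]
ee_rot: [[-1.0, 0.0, -0.001], [0.0, 1.0, -0.0], [0.001, -0.0, -1.0]]
wrist_force: [0.6, -0.1, -1.3]
gripper_width: 0.67
gripper_force: 29.8
```

Run:
```python
from h import *
look('w14',['dispenser_red','roll_black'])
p1,_=pickle.load(open('pics/w13.pkl','rb'));p2,_=pickle.load(open('pics/w14.pkl','rb'))
R=lambda p:(lambda h:((h[...,0]<12)|(h[...,0]>168))&(h[...,1]>90))(cv2.cvtColor(p["frame"],cv2.COLOR_BGR2HSV)).astype(float)
tail=lambda t:110<t<250
for p in (p1,p2): print("disc",edge_circle(p,(.427,.373),.008,.045,skip=tail),hubfit([p],[R(p)],(.427,.373),.011,.005))
for p in (p1,p2): 
  t=.288 if p is p1 else .328
  print("inhand",edge_circle(p,(.4345,t),.2061+.0274,.030,.004,skip=lambda t:t<50 or t>310)[0]-np.array([.4345,t,0]))
  print("blackroll",edge_circle(p,(.467,.206),.03,.028,.004))
```

```text
w14 dispenser_red ['[376.  169.9] c0.98 z0=[0.4274 0.377 ]'] [333.  77.  90. 142.] 0.63
w14 roll_black ['[209.6 207.8] c0.91 z0=[0.4679 0.205 ]'] [174. 183.  65.  60.] 0.74
tcp [0.4352 0.2794 0.2067]
disc (array([0.4292, 0.3738, 0.0452]), 55, np.float64(0.00024)) (array([0.4305, 0.3748]), np.float64(0.547))
disc (array([0.4296, 0.3742, 0.0448]), 55, np.float64(0.00039)) (array([0.4303, 0.3745]), np.float64(0.676))
inhand [ 0.0014 -0.0016  0.0313]
blackroll (array([0.4683, 0.2048, 0.0272]), 74, np.float64(0.0011))
inhand [ 0.0035 -0.0018  0.0305]
blackroll (array([0.469 , 0.206 , 0.0279]), 90, np.float64(0.00145))
```

View pics/w14.png

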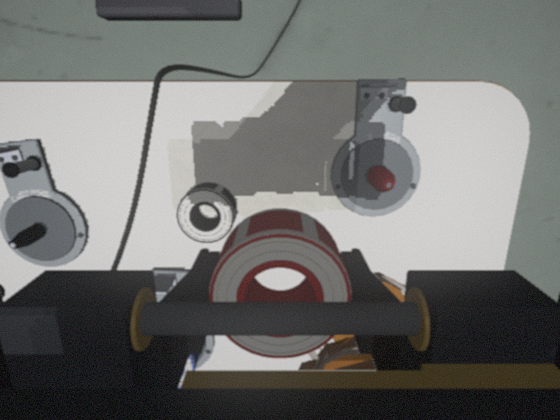

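The picture shows the red roll straight in the hand at (280,285), the red dispenser disc at (376,172) with its hub at (381,178), and the black roll at (207,212). I'll redo the in-hand check with the right TCP.

Run:
```python
from h import *
for n,y in (('w13',.2393),('w14',.2795)):
  p,_=pickle.load(open(f'pics/{n}.pkl','rb'))
  print("inhand",edge_circle(p,(.435,y),.2061+.0274,.030,.003,skip=lambda t:t<50 or t>310))
  print("blackroll core",edge_circle(p,(.468,.205),.03,.012,.003))
```

```text
inhand (array([0.435 , 0.2384, 0.0284]), 50, np.float64(0.00062))
blackroll core (array([0.4689, 0.2046, 0.0137]), 50, np.float64(0.00047))
inhand (array([0.4358, 0.2792, 0.0286]), 51, np.float64(0.00058))
blackroll core (array([0.4687, 0.2049, 0.0139]), 90, np.float64(0.00064))
```

Call:
{"api": "apply_moves", "payload": {
  "moves": [
    [[0.001,0.03,0.01],0],
    [[0.002,0.034,0.03],0],
    [[0.002,0.03,0.03],0],
    [[0,0,0.03],0],
    [[0,0,0.03],0]
  ]
}}

```text
time_s: 31.28
tcp_pos: [0.4303, 0.3722, 0.0784]
ee_rot: [[-1.0, -0.002, 0.001], [-0.002, 1.0, 0.001], [-0.001, 0.001, -1.0]]
wrist_force: [-0.1, 0.2, -1.7]
gripper_width: 0.67
gripper_force: 29.8
```

Call:
{"api": "apply_moves", "payload": {
  "moves": [
    [[0,0,0.01],0],
    [[0,0,0],0],
    [[0,0,0],0],
    [[0,0,0],0],
    [[0,0,0],0]
  ]
}}

```text
time_s: 31.7
tcp_pos: [0.4314, 0.3716, 0.072]
ee_rot: [[-1.0, -0.0, 0.003], [-0.0, 1.0, 0.004], [-0.003, 0.004, -1.0]]
wrist_force: [0.1, -0.4, -1.4]
gripper_width: 0.666
gripper_force: 29.8
```

Call:
{"api": "apply_moves", "payload": {
  "moves": [
    [[0,0,0.005],0],
    [[0,0,0.005],0],
    [[0,0,0.005],0],
    [[0,0,0.005],0],
    [[0,0,0],0]
  ]
}}

```text
time_s: 32.12
tcp_pos: [0.4298, 0.3698, 0.0482]
ee_rot: [[-1.0, 0.0, -0.002], [0.0, 1.0, -0.002], [0.002, -0.002, -1.0]]
wrist_force: [0.2, -0.3, -1.3]
gripper_width: 0.666
gripper_force: 29.8
```

Call:
{"api": "apply_moves", "payload": {
  "moves": [
    [[0,0,0.005],0],
    [[0,0,0.005],0],
    [[0,0,0.005],0],
    [[0,0,0.005],0],
    [[0,0,0],0]
  ]
}}

```text
time_s: 32.53
tcp_pos: [0.4307, 0.3716, 0.0288]
ee_rot: [[-1.0, -0.0, 0.001], [-0.0, 1.0, 0.001], [-0.001, 0.001, -1.0]]
wrist_force: [0.2, 3.5, -3.1]
gripper_width: 0.665
gripper_force: 29.8
```

Call:
{"api": "apply_moves", "payload": {
  "moves": [
    [[0,0,0.004],0],
    [[0,0,0.002],0],
    [[0,0,0.001],0],
    [[0,0,0],0],
    [[0,0,0],0]
  ]
}}

```text
time_s: 32.95
tcp_pos: [0.4308, 0.3716, 0.0228]
ee_rot: [[-1.0, -0.0, 0.001], [-0.0, 1.0, 0.002], [-0.001, 0.002, -1.0]]
wrist_force: [1.6, 5.3, -2.0]
gripper_width: 0.674
gripper_force: 29.9
```

A row fell short: y is 2.5 mm low, and the hub pushes +y. Correct y and go on down.

Call:
{"api": "apply_moves", "payload": {
  "moves": [
    [[0.0005,0.0015,0],0],
    [[0,0.001,0],0],
    [[0,0,0],0],
    [[0,0,0],0]
  ]
}}

```text
time_s: 33.28
tcp_pos: [0.4291, 0.3718, 0.0221]
ee_rot: [[-1.0, 0.0, -0.002], [0.0, 1.0, -0.003], [0.002, -0.003, -1.0]]
wrist_force: [-0.1, 0.5, -1.2]
gripper_width: 0.669
gripper_force: 29.8
```

Call:
{"api": "apply_moves", "payload": {
  "moves": [
    [[0,0,0.002],0],
    [[0,0,0.001],0],
    [[0,0,0.001],0],
    [[0,0,0],0],
    [[0,0,0],0]
  ]
}}

```text
time_s: 33.7
tcp_pos: [0.4294, 0.3722, 0.0191]
ee_rot: [[-1.0, -0.0, -0.001], [-0.0, 1.0, -0.002], [0.001, -0.002, -1.0]]
wrist_force: [-2.2, -1.7, 5.2]
gripper_width: 0.67
gripper_force: 29.8
```

Seated, with contact at the expected height. Release, rise and move towards the black roll.

Call:
{"api": "apply_moves", "payload": {
  "moves": [
    [[0,0,0],0],
    [[0,0,0],0],
    [[0,0,0],0],
    [[0,0,0],0],
    [[0,0,0],0]
  ],
  "hand": 0.078
}}

```text
time_s: 34.12
tcp_pos: [0.4299, 0.3731, 0.0185]
ee_rot: [[-1.0, -0.0, -0.0], [-0.0, 1.0, -0.0], [0.0, -0.0, -1.0]]
wrist_force: [-0.5, 0.3, -0.5]
gripper_width: 0.878
gripper_force: 0.0
```

Call:
{"api": "apply_moves", "payload": {
  "moves": [
    [[0,0,-0.01],0],
    [[0,0,-0.02],0],
    [[0,0,-0.03],0],
    [[0,0,-0.03],0],
    [[0,0,-0.03],0]
  ]
}}

```text
time_s: 34.53
tcp_pos: [0.4298, 0.3729, 0.1406]
ee_rot: [[-1.0, -0.0, 0.0], [-0.0, 1.0, -0.0], [-0.0, -0.0, -1.0]]
wrist_force: [-0.0, 0.1, 0.2]
gripper_width: 0.897
gripper_force: 0.0
```

Call:
{"api": "apply_moves", "payload": {
  "moves": [
    [[0,-0.02,-0.03],0],
    [[-0.01,-0.03,0],0],
    [[-0.01,-0.03,0],0],
    [[0,0,0],0],
    [[0,0,0],0]
  ],
  "hand": 0.087
}}

```text
time_s: 34.95
tcp_pos: [0.4502, 0.2919, 0.1697]
ee_rot: [[-1.0, 0.002, 0.001], [0.002, 1.0, 0.001], [-0.001, 0.001, -1.0]]
wrist_force: [-0.6, 0.1, 0.7]
gripper_width: 0.998
gripper_force: 0.0
```

Run:
```python
from h import *
p,o=look('w15',['roll_red','dispenser_red','roll_black'])
for z in (.046,.056): print("red",z,edge_circle(p,(.430,.373),z,.030,.003),edge_circle(p,(.430,.373),z,.015,.003))
print("black",edge_circle(p,(.4688,.205),.03,.028,.004),edge_circle(p,(.4688,.205),.03,.0125,.004))
S=imaging.capture("scene")
for n in ("roll_red","dispenser_red"):
    m=models.place_of(S,n)
    if m: print(n,m[0]["confidence"],[atz(S,np.array(m[0]["at"])*[560,420],z).round(4) for z in (0,.012)])
```

```text
w15 roll_red ['[368.9 164.3] c0.72 z0=[0.4304 0.3731]'] [335. 132.  85.  79.] 0.59
w15 dispenser_red ['[373.5 162.3] c0.94 z0=[0.4286 0.3772]'] [324.  54. 102. 160.] 0.83
w15 roll_black ['[185.8 202. ] c0.62 z0=[0.4659 0.2029]', '[373.7 164.9] c0.45 z0=[0.431  0.3776]'] [147. 173.  70.  68.] 0.64
tcp [0.4497 0.2938 0.1684]
red 0.046 (array([0.4307, 0.3724, 0.0289]), 90, np.float64(0.00078)) (array([0.4299, 0.3721, 0.0179]), 90, np.float64(0.00012))
red 0.056 (array([0.4278, 0.3705, 0.0285]), 89, np.float64(0.00114)) (array([0.4276, 0.3688, 0.0176]), 90, np.float64(0.00018))
black (array([0.4683, 0.2053, 0.0274]), 90, np.float64(0.00088)) (array([0.4685, 0.2047, 0.0141]), 90, np.float64(0.00083))
roll_red 0.92 [array([0.4373, 0.3582, 0.    ]), array([0.4279, 0.37  , 0.012 ])]
dispenser_red 0.97 [array([0.427 , 0.3766, 0.    ]), array([0.4178, 0.388 , 0.012 ])]
```

The red roll is well seated at (0.430, 0.372). Now the black roll at (0.4685, 0.205).

Call:
{"api": "apply_moves", "payload": {
  "moves": [
    [[-0.006,-0.03,0.02],0],
    [[-0.006,-0.03,0.03],0],
    [[-0.0065,-0.028,0.03],0],
    [[0,0,0.03],0],
    [[0,0,0],0]
  ]
}}

```text
time_s: 35.87
tcp_pos: [0.4649, 0.2022, 0.0544]
ee_rot: [[-1.0, 0.003, -0.01], [0.003, 1.0, -0.007], [0.01, -0.007, -1.0]]
wrist_force: [-0.5, -0.5, 0.4]
gripper_width: 0.999
gripper_force: 0.0
```

Call:
{"api": "apply_moves", "payload": {
  "moves": [
    [[0,0,0.01],0],
    [[0,0,0],0],
    [[0,0,0],0],
    [[0,0,0],0],
    [[0,0,0],0]
  ]
}}

```text
time_s: 36.28
tcp_pos: [0.4689, 0.2072, 0.0508]
ee_rot: [[-1.0, -0.001, 0.002], [-0.001, 1.0, 0.002], [-0.002, 0.002, -1.0]]
wrist_force: [-0.1, -0.1, 0.5]
gripper_width: 1.0
gripper_force: 0.0
```

Call:
{"api": "apply_moves", "payload": {
  "moves": [
    [[0,0,0.015],0],
    [[0,0,0.015],0],
    [[0,0,0.013],0],
    [[0,0,0],0],
    [[0,0,0],0]
  ]
}}

```text
time_s: 36.7
tcp_pos: [0.4683, 0.2062, 0.0068]
ee_rot: [[-1.0, -0.001, 0.0], [-0.001, 1.0, -0.0], [-0.0, -0.0, -1.0]]
wrist_force: [0.4, -0.4, 0.8]
gripper_width: 1.001
gripper_force: 0.0
```

Call:
{"api": "apply_moves", "payload": {
  "moves": [
    [[0,0,0],0],
    [[0,0,0],0],
    [[0,0,0],0],
    [[0,0,0],0],
    [[0,0,0],0]
  ],
  "hand": 0.04
}}

```text
time_s: 37.12
tcp_pos: [0.4684, 0.2061, 0.0069]
ee_rot: [[-1.0, -0.0, 0.001], [-0.0, 1.0, 0.001], [-0.001, 0.001, -1.0]]
wrist_force: [0.3, 0.1, -0.4]
gripper_width: 0.704
gripper_force: 0.0
```

Call:
{"api": "apply_moves", "payload": {
  "moves": [
    [[0,0,0],0],
    [[0,0,0],0],
    [[0,0,0],0]
  ]
}}

```text
time_s: 37.37
tcp_pos: [0.4683, 0.206, 0.0067]
ee_rot: [[-1.0, -0.0, 0.0], [-0.0, 1.0, 0.0], [-0.0, 0.0, -1.0]]
wrist_force: [-0.7, -0.0, 2.9]
gripper_width: 0.626
gripper_force: 30.0
```

Call:
{"api": "apply_moves", "payload": {
  "moves": [
    [[0,0,-0.02],0],
    [[0,0,-0.03],0],
    [[0,0,-0.03],0],
    [[0,0,-0.03],0],
    [[0,0,-0.03],0]
  ]
}}

```text
time_s: 37.78
tcp_pos: [0.4676, 0.2056, 0.1474]
ee_rot: [[-1.0, 0.0, -0.001], [0.0, 1.0, -0.001], [0.001, -0.001, -1.0]]
wrist_force: [0.1, 1.0, -0.7]
gripper_width: 0.63
gripper_force: 30.0
```

Call:
{"api": "apply_moves", "payload": {
  "moves": [
    [[-0.01,-0.02,-0.02],0],
    [[-0.01,-0.03,0],0],
    [[-0.01,-0.03,0],0],
    [[0,0,0],0],
    [[0,0,0],0]
  ]
}}

```text
time_s: 38.2
tcp_pos: [0.498, 0.1245, 0.166]
ee_rot: [[-1.0, 0.003, -0.001], [0.003, 1.0, -0.0], [0.001, -0.0, -1.0]]
wrist_force: [-0.8, 0.1, -0.6]
gripper_width: 0.631
gripper_force: 30.0
```

Run:
```python
from h import *
t=r.sense()["tcp_pos"]
p,o=look('w16',['dispenser_black','roll_black'])
tail=lambda t:110<t<250
H=cv2.cvtColor(p["frame"],cv2.COLOR_BGR2HSV).astype(int)
print("disc",edge_circle(p,(.488,.029),.008,.045,skip=tail),hubfit([p],[(H[...,2]<75).astype(float)],(.488,.029),.008,.004))
print("inhand",edge_circle(p,(t[0],t[1]),t[2]+.0245,.028,.003,skip=lambda t:t<50 or t>310))
```

```text
w16 dispenser_black ['[175.5 175.6] c0.57 z0=[0.4871 0.0289]'] [109.  71. 118. 155.] 0.81
w16 roll_black ['[277.7 262.7] c0.63 z0=[0.5747 0.1217]'] [216. 212. 128. 135.] 0.94
tcp [0.498  0.1267 0.1662]
disc (array([0.487 , 0.0299, 0.0449]), 55, np.float64(0.00029)) (array([0.4845, 0.0355]), np.float64(1.165))
inhand (array([0.4958, 0.1242, 0.0259]), 51, np.float64(0.00077))
```

Call:
{"api": "apply_moves", "payload": {
  "moves": [
    [[0.003,-0.02,0],0],
    [[0.003,-0.03,0.01],0],
    [[0.003,-0.03,0.02],0],
    [[0.001,-0.016,0.02],0],
    [[0,0,0.02],0]
  ]
}}

```text
time_s: 38.87
tcp_pos: [0.4873, 0.0283, 0.0958]
ee_rot: [[-1.0, 0.002, -0.0], [0.002, 1.0, -0.0], [0.0, -0.0, -1.0]]
wrist_force: [0.6, -0.7, -1.0]
gripper_width: 0.627
gripper_force: 30.0
```

Call:
{"api": "apply_moves", "payload": {
  "moves": [
    [[0,0,0.02],0],
    [[0,0,0.005],0],
    [[0,0,0],0],
    [[0,0,0],0],
    [[0,0,0],0]
  ]
}}

```text
time_s: 39.28
tcp_pos: [0.4893, 0.0308, 0.0726]
ee_rot: [[-1.0, -0.001, 0.002], [-0.001, 1.0, 0.001], [-0.002, 0.001, -1.0]]
wrist_force: [0.5, 0.3, 0.6]
gripper_width: 0.629
gripper_force: 30.0
```

Call:
{"api": "apply_moves", "payload": {
  "moves": [
    [[0,0,0],0],
    [[0,0,0],0],
    [[0,0,0],0],
    [[0,0,0],0]
  ]
}}

```text
time_s: 39.62
tcp_pos: [0.4884, 0.0301, 0.0719]
ee_rot: [[-1.0, -0.0, 0.001], [-0.0, 1.0, 0.0], [-0.001, 0.0, -1.0]]
wrist_force: [0.3, 0.2, -0.9]
gripper_width: 0.629
gripper_force: 30.0
```

Settled at (0.488, 0.030, 0.0718), so go down 53 mm in stages.

Call:
{"api": "apply_moves", "payload": {
  "moves": [
    [[0,0,0.006],0],
    [[0,0,0.006],0],
    [[0,0,0.006],0],
    [[0,0,0.006],0],
    [[0,0,0],0]
  ]
}}

```text
time_s: 40.03
tcp_pos: [0.4871, 0.0295, 0.0457]
ee_rot: [[-1.0, 0.0, -0.003], [0.0, 1.0, -0.001], [0.003, -0.001, -1.0]]
wrist_force: [-0.1, -0.3, -1.6]
gripper_width: 0.634
gripper_force: 30.0
```

Call:
{"api": "apply_moves", "payload": {
  "moves": [
    [[0,0,0.006],0],
    [[0,0,0.006],0],
    [[0,0,0.006],0],
    [[0,0,0.005],0],
    [[0,0,0],0]
  ]
}}

```text
time_s: 40.45
tcp_pos: [0.4874, 0.0297, 0.0232]
ee_rot: [[-1.0, 0.0, -0.002], [0.0, 1.0, -0.001], [0.002, -0.001, -1.0]]
wrist_force: [-0.7, 0.0, -1.5]
gripper_width: 0.633
gripper_force: 30.0
```

Call:
{"api": "apply_moves", "payload": {
  "moves": [
    [[0,0,0.003],0],
    [[0,0,0.002],0],
    [[0,0,0.001],0],
    [[0,0,0],0],
    [[0,0,0],0]
  ]
}}

```text
time_s: 40.87
tcp_pos: [0.4883, 0.03, 0.0187]
ee_rot: [[-1.0, -0.0, 0.0], [-0.0, 1.0, 0.0], [-0.0, 0.0, -1.0]]
wrist_force: [-0.7, 0.5, 0.6]
gripper_width: 0.63
gripper_force: 30.0
```

Call:
{"api": "apply_moves", "payload": {
  "moves": [
    [[0,0,0.001],0],
    [[0,0,0],0],
    [[0,0,0],0],
    [[0,0,0],0]
  ]
}}

```text
time_s: 41.2
tcp_pos: [0.4883, 0.03, 0.0187]
ee_rot: [[-1.0, -0.001, 0.001], [-0.001, 1.0, 0.0], [-0.001, 0.0, -1.0]]
wrist_force: [-3.2, 0.5, 8.7]
gripper_width: 0.631
gripper_force: 30.0
```

Call:
{"api": "apply_moves", "payload": {
  "moves": [
    [[0,0,0],0],
    [[0,0,0],0],
    [[0,0,0],0],
    [[0,0,0],0],
    [[0,0,0],0]
  ],
  "hand": 0.076
}}

```text
time_s: 41.62
tcp_pos: [0.4882, 0.03, 0.0173]
ee_rot: [[-1.0, -0.0, -0.0], [-0.0, 1.0, -0.0], [0.0, -0.0, -1.0]]
wrist_force: [-0.3, 0.2, 0.0]
gripper_width: 0.857
gripper_force: 0.0
```

Call:
{"api": "apply_moves", "payload": {
  "moves": [
    [[0,0,-0.01],0],
    [[0,0,-0.02],0],
    [[0,0,-0.03],0],
    [[0,0,-0.03],0],
    [[0,0,-0.03],0]
  ]
}}

```text
time_s: 42.03
tcp_pos: [0.4878, 0.0298, 0.1384]
ee_rot: [[-1.0, -0.0, -0.001], [-0.0, 1.0, -0.0], [0.001, -0.0, -1.0]]
wrist_force: [1.1, -0.3, 0.3]
gripper_width: 0.876
gripper_force: 0.0
```

Call:
{"api": "apply_moves", "payload": {
  "moves": [
    [[0,0,-0.03],0],
    [[0,0,-0.03],0],
    [[0,0,0],0],
    [[0,0,0],0],
    [[0,0,0],0]
  ]
}}

```text
time_s: 42.45
tcp_pos: [0.4876, 0.0299, 0.1968]
ee_rot: [[-1.0, 0.0, -0.001], [0.0, 1.0, 0.0], [0.001, 0.0, -1.0]]
wrist_force: [-0.7, -0.6, -0.2]
gripper_width: 0.872
gripper_force: 0.0
```

Run:
```python
from h import *
p,o=look('w17',['roll_black','dispenser_black'])
print("black",edge_circle(p,(.488,.030),.042,.028,.004))
S=imaging.capture("scene");T=imaging.capture("top")
for n,z in (("roll_blue",.012),("roll_red",.012),("roll_black",.012),("roll_small_cream",.041),("roll_big_white",0),("date_stamp",0),("check_weight",0)):
  rs=[]
  for k,q in (("S",S),("T",T)):
    m=models.place_of(q,n)
    if m: uv=np.array(m[0]["at"])*[560,420]; rs.append(ray(q,uv)); print(n,k,round(m[0]["confidence"],2),atz(q,uv,z).round(3))
  if len(rs)>1: print("  tri",tri(rs).round(3))
```

```text
w17 roll_black ['[280.7 183.8] c0.64 z0=[0.4921 0.0304]'] None 
w17 dispenser_black ['[279.9 181.2] c0.88 z0=[0.4894 0.0296]'] [235.  83.  92. 140.] 0.81
tcp [0.4877 0.0298 0.1963]
black (array([0.4874, 0.0297, 0.0261]), 90, np.float64(0.00068))
roll_blue S 0.77 [0.632 0.161 0.012]
roll_blue T 0.67 [0.64  0.162 0.012]
  tri [0.638 0.16  0.01 ]
roll_red S 0.79 [0.429 0.37  0.012]
roll_red T 0.55 [0.43  0.372 0.012]
  tri [0.429 0.371 0.013]
roll_black S 0.67 [0.487 0.022 0.012]
roll_small_cream S 0.53 [ 0.573 -0.358  0.041]
roll_small_cream T 0.86 [ 0.582 -0.367  0.041]
  tri [ 0.581 -0.369  0.036]
roll_big_white T 0.76 [ 0.587 -0.376  0.   ]
date_stamp S 0.46 [ 0.728 -0.35   0.   ]
date_stamp T 0.72 [ 0.723 -0.327  0.   ]
  tri [ 0.718 -0.327  0.011]
check_weight S 0.74 [0.785 0.03  0.   ]
check_weight T 0.65 [0.755 0.067 0.   ]
  tri [0.751 0.067 0.024]
```

All three rolls check out on their hubs, the pile is in order and the bystanders read where they did before. Handing in.

```bash
python3 -c "
from station import r
print(r.finish_job())"
```

```text
the job is handed in; nothing more can be done
None
```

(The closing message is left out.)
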